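# Clear the finger-assembly mat

## Task

Clear this work mat: first put every bionic finger module into the stacking bin of its own colour, red in red and blue in blue; then, with the trough's cover open, take the yellow-handled sweeper and sweep all the orange printing scraps over the edge into the grey trough (they go over only with the sweeper in hand). Finish with the sweeper standing upright in the middle of its black tray and the cover shut, and leave the bionic hand, the multimeter and the wire stripper where they are.

Things in the scene. Friction and masses are not known exactly. Their poses are not given: they have to be found in the camera images.
- station: fixed plywood platform 320 (x) x 395 (y) x 80 high, topped by a green cutting mat 300 x 395 whose surface is 80 above the table. Wooden rails, 15 above the mat and 10 thick, run along its -x and +x edges (300 clear between); the -y and +y ends are open. A grey scrap trough hangs on the +y end. Origin: centre of the underside; x away from the robot, y to the trough.
- edge (a point): middle of the mat's +y edge, at the mat's surface, axes as the station; the mat's other end is 395 away in -y. Beyond it (+y) is the open scrap trough: inside 105 in y, 330 in x, floor 76 below the mat's surface, walls 6 below it; a hinged cover shuts it.
- cover (a joint): grey steel cover of the trough, 336 (x) x 101 (y) x 4, flush with the mat when shut, hinged along its far (+y) edge (line parallel to the station's x, 107 beyond the mat's edge, 2 below its surface) on a stiff friction hinge: it stays at any angle. 0 = shut, grows as its near edge rises, stop at 1.6 rad (just past upright). Turning it takes about 4 N at the handle. Starts shut or up to 0.25 open.
- cover_handle (a point): middle of the cover's bar handle: a black round bar, 12 thick, 100 long, parallel to the hinge, 85 from the hinge line and 37 off the cover's mid-plane (above it when shut, on the +y side when open).
- bin_red: red open stacking bin, fixed, 180 (x) x 130 (y) x 60 high, walls and floor 4 thick. Origin at the centre of its underside. It and the blue bin may change places. Three modules fit side by side, each lying along the bin's y.
- bin_blue: blue open stacking bin, of the same size; origin at the centre of its underside.
- tray: black parking tray of the sweeper, fixed, 200 (x) x 74 (y), floor 4 thick, inside 192 x 66, rim 10 high over the table. Origin at the centre of its underside.
- sweeper: loose, 0.3 kg, standing upright in its tray: a rubber-and-wood head 160 (x) x 34 (y) x 40 high, flat faces to +y and -y; in its middle an upright square yellow handle 26 x 26 from 40 to 130 above the underside (aluminium foot up to 46), then a round black cap of 38 diameter, top at 142. Origin: centre of the head's underside, z up the handle.
- sweeper_grip (a point): point on the axis of the sweeper's handle 100 above its underside: where to hold it.
- finger_r1: bionic finger module lying flat, 85 long x 26 wide x 24 high, 0.07 kg, grey knuckle at -x, red middle, white tapered tip at +x. Origin at its centre (12 above what it lies on), x along its length, z up. Starts on the mat within 0.3 rad of the station's x direction (knuckle towards the robot). May be absent (None).
- finger_r2: bionic finger module lying flat, 85 long x 26 wide x 24 high, 0.07 kg, grey knuckle at -x, red middle, white tapered tip at +x. Origin at its centre (12 above what it lies on), x along its length, z up. Starts on the mat within 0.3 rad of the station's x direction (knuckle towards the robot). May be absent (None).
- finger_r3: bionic finger module lying flat, 85 long x 26 wide x 24 high, 0.07 kg, grey knuckle at -x, red middle, white tapered tip at +x. Origin at its centre (12 above what it lies on), x along its length, z up. Starts on the mat within 0.3 rad of the station's x direction (knuckle towards the robot). May be absent (None).
- finger_b1: bionic finger module lying flat, 85 long x 26 wide x 24 high, 0.07 kg, grey knuckle at -x, blue middle, white tapered tip at +x. Origin at its centre (12 above what it lies on), x along its length, z up. Starts on the mat within 0.3 rad of the station's x direction (knuckle towards the robot). May be absent (None).
- finger_b2: bionic finger module lying flat, 85 long x 26 wide x 24 high, 0.07 kg, grey knuckle at -x, blue middle, white tapered tip at +x. Origin at its centre (12 above what it lies on), x along its length, z up. Starts on the mat within 0.3 rad of the station's x direction (knuckle towards the robot). May be absent (None).
- finger_b3: bionic finger module lying flat, 85 long x 26 wide x 24 high, 0.07 kg, grey knuckle at -x, blue middle, white tapered tip at +x. Origin at its centre (12 above what it lies on), x along its length, z up. Starts on the mat within 0.3 rad of the station's x direction (knuckle towards the robot). May be absent (None).
- scrap1: orange printed support scrap with thin yellow stripes, an L: a bar 60 x 18 with a stub 22 long at one end, 38 wide over all, 26 high, 0.045 kg, lying on the mat. Origin at its centre (13 above the mat). May be absent (None).
- scrap2: orange printed support scrap with thin yellow stripes, a stepped block 60 x 34, the upper half of its height only 30 long, 26 high, 0.045 kg, lying on the mat. Origin at its centre (13 above the mat). May be absent (None).
- scrap3: orange printed support scrap with thin yellow stripes, a plain block 64 x 32, 26 high, 0.045 kg, lying on the mat. Origin at its centre (13 above the mat). May be absent (None).
- scrap4: orange printed support scrap with thin yellow stripes, an L: a bar 60 x 18 with a stub 22 long at one end, 38 wide over all, 26 high, 0.045 kg, lying on the mat. Origin at its centre (13 above the mat). May be absent (None).
- scrap5: orange printed support scrap with thin yellow stripes, a stepped block 60 x 34, the upper half of its height only 30 long, 26 high, 0.045 kg, lying on the mat. Origin at its centre (13 above the mat). May be absent (None).
- scrap6: orange printed support scrap with thin yellow stripes, a plain block 64 x 32, 26 high, 0.045 kg, lying on the mat. Origin at its centre (13 above the mat). May be absent (None).
- bionic_hand: bystander: white and grey bionic hand lying beyond the station, about 200 long, origin under its palm.
- multimeter: bystander: red multimeter 140 x 72 x 30, origin at the centre of its underside.
- stripper: bystander: wire stripper with red handles, about 180 long, lying beyond the trough; origin at its pivot.
There are look-alikes about, which are no part of the job. What is shaped like the finger_b2 but green is not meant.

How it is judged (in metres and radians):
On the way, in this order (a step that is already met when the one before it is completed fails the run):
1. every finger module that is present lies in the bin of its own colour (x of finger_r1 in the frame of bin_red between -0.086 and 0.086 m and y of finger_r1 in the frame of bin_red between -0.061 and 0.061 m and z of each of finger_r1, finger_r2, finger_r3 in the frame of bin_red below 0.05 m and x of finger_r2 in the frame of bin_red between -0.086 and 0.086 m and y of finger_r2 in the frame of bin_red between -0.061 and 0.061 m and x of finger_r3 in the frame of bin_red between -0.086 and 0.086 m and y of finger_r3 in the frame of bin_red between -0.061 and 0.061 m and x of finger_b1 in the frame of bin_blue between -0.086 and 0.086 m and y of finger_b1 in the frame of bin_blue between -0.061 and 0.061 m and z of each of finger_b1, finger_b2, finger_b3 in the frame of bin_blue below 0.05 m and x of finger_b2 in the frame of bin_blue between -0.086 and 0.086 m and y of finger_b2 in the frame of bin_blue between -0.061 and 0.061 m and x of finger_b3 in the frame of bin_blue between -0.086 and 0.086 m and y of finger_b3 in the frame of bin_blue between -0.061 and 0.061 m), for 0.2 s.
2. every scrap that is present lies in the trough (x of scrap1 in the frame of edge between -0.165 and 0.165 m and y of scrap1 in the frame of edge between 0 and 0.105 m and z of each of scrap1, scrap2, scrap3, scrap4, scrap5, scrap6 in the frame of edge below -0.01 m and x of scrap2 in the frame of edge between -0.165 and 0.165 m and y of scrap2 in the frame of edge between 0 and 0.105 m and x of scrap3 in the frame of edge between -0.165 and 0.165 m and y of scrap3 in the frame of edge between 0 and 0.105 m and x of scrap4 in the frame of edge between -0.165 and 0.165 m and y of scrap4 in the frame of edge between 0 and 0.105 m and x of scrap5 in the frame of edge between -0.165 and 0.165 m and y of scrap5 in the frame of edge between 0 and 0.105 m and x of scrap6 in the frame of edge between -0.165 and 0.165 m and y of scrap6 in the frame of edge between 0 and 0.105 m), for 0.2 s.
At the end, for the whole second after the job is handed in: Each module present is in its colour's bin (centre under 50 mm above the bin's underside); each scrap present is in the trough (centre 10 mm below the mat); cover shut (under 0.08 rad); sweeper upright (0.1 rad) in its tray, within 25 mm (x) and 20 mm (y) of centre; all at rest (all of step 1 and all of step 2 and x of sweeper in the frame of tray between -0.025 and 0.025 m and y of sweeper in the frame of tray between -0.02 and 0.02 m and z of sweeper in the frame of tray below 0.012 m and angle between sweeper's own z axis and vertical below 0.1 rad and linear speed of each of finger_r1, finger_r2, finger_r3, finger_b1, finger_b2, finger_b3, scrap1, scrap2, scrap3, scrap4, scrap5, scrap6, sweeper below 0.03 m/s and value of joint cover below 0.08 rad); the robot touches nothing.
It fails at once if a scrap goes over the mat's edge (its centre beyond the edge, over the trough and more than 4 mm above the mat's level) while the sweeper is not in hand (its grip point more than 90 mm from the TCP) (((y of scrap1 in the frame of edge between 0 and 0.105 m and x of scrap1 in the frame of edge between -0.165 and 0.165 m and z of scrap1 in the frame of edge above 0.004 m) or (y of scrap2 in the frame of edge between 0 and 0.105 m and x of scrap2 in the frame of edge between -0.165 and 0.165 m and z of scrap2 in the frame of edge above 0.004 m) or (y of scrap3 in the frame of edge between 0 and 0.105 m and x of scrap3 in the frame of edge between -0.165 and 0.165 m and z of scrap3 in the frame of edge above 0.004 m) or (y of scrap4 in the frame of edge between 0 and 0.105 m and x of scrap4 in the frame of edge between -0.165 and 0.165 m and z of scrap4 in the frame of edge above 0.004 m) or (y of scrap5 in the frame of edge between 0 and 0.105 m and x of scrap5 in the frame of edge between -0.165 and 0.165 m and z of scrap5 in the frame of edge above 0.004 m) or (y of scrap6 in the frame of edge between 0 and 0.105 m and x of scrap6 in the frame of edge between -0.165 and 0.165 m and z of scrap6 in the frame of edge above 0.004 m)) and distance between the grasp point and sweeper_grip above 0.09 m).
It fails at once if a bystander (hand, multimeter, wire stripper) is moved more than 25 mm (distance of any of bionic_hand, multimeter, stripper from where it was at the start of the episode above 0.025 m).
Of finger_r1, finger_r2, finger_r3, finger_b1, finger_b2, finger_b3 only 4 to 6 are there at a start; the rules pass over those that are not, and their reading is None.
Of scrap1, scrap2, scrap3, scrap4, scrap5, scrap6 only 4 to 6 are there at a start; the rules pass over those that are not, and their reading is None.
At some moment in a run one of finger_r1, finger_r2, finger_b1, finger_b2, scrap1, scrap2, scrap3, scrap4, scrap5, scrap6 may be knocked a few centimetres aside while the robot is not near it.
Once in a run the grip may slacken for a moment while it holds something.
It also fails if it takes over 210 s, if anything falls off the work surface, if the arm or the gripper's body presses on something with over 40 N, if the wrist force passes 120 N, or if a joint passes its speed limit or range.

## Robot

A 6-joint arm with a two-finger parallel gripper is mounted at the origin on the work surface. World frame = base frame: x ahead of the robot, y to its left, z up, the work surface at z = 0. Lengths are in mm, angles in degrees, forces in N, time in s.
With the tool pointing down it reaches from about 300 to 850 mm from the base axis. Payload 4.2 kg.
Tool frame: the origin (TCP) lies between the finger pads, 19 mm behind the fingertips; this is the grasp point; z points along the fingers, y is the line along which they close (so a half turn about z gives the same grasp; the last joint's range is limited). The gripper opens to 91 mm and grips with 3 to 60 N. Pads are 32 mm wide; open, the fingers measure 118 mm over their backs; the gripper's body (76 mm by 178 mm) begins 60 mm behind the grasp point.
Start: joints at [-67.38, 18.312, 89.639, -0, 72.044, -1.146], TCP at [231.733, -526.252, 232.776] pointing down, gripper open.
Joint ranges: [-177.97, 177.97], [-48.28, 115.42], [12.27, 149.76], [-77.06, 257.06], [2.81, 150.46], [-146.56, 146.56]. Speed limits (degrees/s): [147.25, 147.25, 180, 180, 180, 180].

## Interface

Orientations are given as [roll, pitch, yaw] about the fixed x, y, z axes, in that order (R = Rz(yaw) Ry(pitch) Rx(roll)).
In Python, from workcell import * gives the robot as it stands. The module is installed in compiled form; this text tells all that it offers.
- The arm moves only by the shell command python3 -m crank 'ROWS' [FORCE]. ROWS is JSON, a list of rows, each an object of numbers: "grip": the finger opening in m, from 0 to 0.0912; "x", "y", "z": the shift along the tool's x, y, z in m; "yaw": the turn about the tool's z in rad. In form: [{"grip": .., "x": .., "y": .., "z": .., "yaw": ..}, ...]. A call has exactly 5 rows; each row is the pose to reach, as a shift and turn from the pose commanded when the call began, along the tool's axes at that moment; what a row does not reach only later rows make up. A row lasts 1/12 s, in which the tool goes at most 41.7 mm and 7.16 degrees, less where a joint would pass 70% of its speed; a pose out of reach is approached as far as the arm can. A call with a gripper value outside its range is refused whole. The fingers move at their own pace and stop on an object; FORCE is the grip in N (left out, the last holds). Time passes only in rows, so rows that repeat a pose let the fingers close, or fill a call up. It gives the time, the measured TCP pose, the force, the opening and the grip force at its end, in the units of the state.
- state(): the state, without advancing time (a new reading comes with each control period).
- grab_frame(name): name is "side" or "top" or "wrist"; returns the picture (420x560x3 uint8, red, green, blue); there is no depth.
- camera_model(name): a dict with "intrinsics" (3x3 intrinsics, pixels), "distortion" ([k1, k2, p1, p2, k3] as OpenCV has them; the pictures are not rectified), "R" (3x3) and "t" (3): a world point X has camera coordinates R X + t. Camera axes: x right, y down, z forward; pixel columns grow to the right and rows downward; lengths in mm; the calibration is good to about 2 mm. A picture is of the moment at which its call begins: read the wrist's pose just before it. camera_model takes no time and is no camera call; for the wrist camera it gives the pose at the moment of the call.
- job_done(): hands the job in; it is judged then, once.
The state is a dict: "time_s": time; "qpos": joint angles; "qvel": joint speeds; "effort": joint torques, N m; "ee_pos": TCP position; "ee_rot": TCP orientation; "force": force on the tool from outside, world axes, zero at the start; "torque": the same for the moment, N m; "gripper_width": finger opening in mm; "gripper_force": force on a finger pad.
Only numpy, scipy, OpenCV 4.12 (cv2) and the standard library are available. Lean on these libraries where they do the work, as an engineer would, in place of code of your own. Each camera call takes 0.05 s, during which the arm holds its last target. There are 200 camera calls.

## Working session

There is one attempt and no reset: what is moved stays moved. The work goes in short steps, Python scripts to look and compute and a shell command to move; the robot and the scene stay as the last step left them, time stands still between calls to the robot, and variables do not carry over. Pictures are saved under pics/ and viewed, at most 14 in all, crops included, and the job is handed in when it is done.

```bash
mkdir -p pics; cat > h.py <<'E'
from workcell import *
import numpy as np, cv2
def save(n,f):
    im=grab_frame(n); cv2.imwrite(f'pics/{f}.png',im[:,:,::-1]); np.save(f'pics/{f}.npy',im); return im
def ray(cm,px,z):
    K=np.array(cm['intrinsics'],float);D=np.array(cm['distortion'],float);R=np.array(cm['R']);t=np.array(cm['t']).ravel()
    p=cv2.undistortPoints(np.array(px,float).reshape(-1,1,2),K,D).reshape(-1,2)
    d=np.c_[p,np.ones(len(p))]@R; c=-R.T@t
    return c+d*((z-c[2])/d[:,2])[:,None]
def proj(cm,X):
    R=np.array(cm['R']);t=np.array(cm['t'],float)
    return cv2.projectPoints(np.array(X,float).reshape(-1,3),cv2.Rodrigues(R)[0],t,np.array(cm['intrinsics'],float),np.array(cm['distortion'],float))[0].reshape(-1,2)
E
python3 - <<'E'
from h import *
s=state();print(s['time_s'],s['ee_pos'],s['ee_rot'])
a=save('top','top0');b=save('side','side0')
for n in('top','side'):
    m=camera_model(n);print(n,-np.array(m['R']).T@np.array(m['t']),np.array(m['R']).round(2).tolist())
E
```

```text
0.0 [ 231.55874119 -525.79038226  231.90887198] [-1.79897938e+02 -3.28172941e-03  2.37668418e+01]
top [ 358.45112154   22.3641851  1306.56183025] [[-0.02, -1.0, 0.01], [-0.99, 0.01, -0.14], [0.14, -0.01, -0.99]]
side [   1.59487979 -914.06191968  865.50650101] [[0.85, -0.53, -0.01], [-0.32, -0.49, -0.81], [0.42, 0.69, -0.59]]
```

View pics/top0.png

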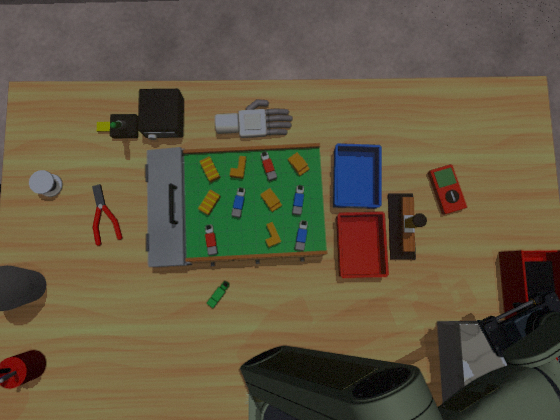

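View pics/side0.png

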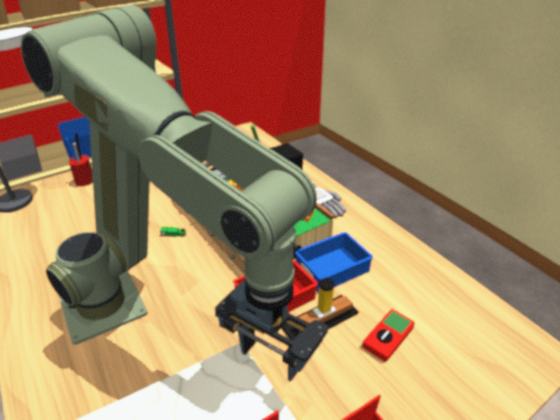

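The top view shows 5 modules: red at (268,165) and (210,240), blue at (238,202), (299,200) and (302,236). It also shows 6 scraps, the bins (blue at (358,176), red at (362,245)), the tray and sweeper at (403,226), and the cover handle at (172,205). Only the gripper and bins are useful in the side view, because the arm blocks the rest.

```bash
cat > det.py <<'E'
from h import *
def comps(mask,amin,close=0):
    mask=mask.astype(np.uint8)
    if close: mask=cv2.morphologyEx(mask,cv2.MORPH_CLOSE,np.ones((close,close)))
    n,l,s,c=cv2.connectedComponentsWithStats(mask)
    return [(s[i,4],c[i],l==i,s[i]) for i in range(1,n) if s[i,4]>=amin]
def rect(cm,m,z):
    p=cv2.findContours(m.astype(np.uint8),cv2.RETR_EXTERNAL,cv2.CHAIN_APPROX_NONE)[0]
    p=np.vstack(p).reshape(-1,2); P=ray(cm,p,z)[:,:2]
    r=cv2.minAreaRect(P.astype(np.float32)); return np.round(r[0],1),np.round(r[1],1),round(r[2],1)
def hsv(im): return cv2.cvtColor(im,cv2.COLOR_RGB2HSV)
def masks(im):
    H,S,V=[x.astype(int) for x in cv2.split(hsv(im))]
    return dict(red=((H<6)|(H>172))&(S>140)&(V>60),blue=(H>100)&(H<125)&(S>140)&(V>60),green=(H>55)&(H<85)&(S>120)&(V>60),
      orange=(H>11)&(H<30)&(S>200)&(V>110), white=(S<60)&(V>130))
E
python3 - <<'E'
from det import *
im=np.load('pics/top0.npy');cm=camera_model('top');M=masks(im)
g=max(comps(M['green'],1000,25),key=lambda c:c[0]);print('mat',rect(cm,g[2],80))
hull=cv2.convexHull(np.argwhere(g[2])[:,::-1].astype(np.int32)); mm=cv2.fillConvexPoly(np.zeros(im.shape[:2],np.uint8),hull,1)>0
for k in('red','blue'):
    for a,c,m,s in comps(M[k],25,3):
        if a>1000: print(k,'bin top',rect(cm,m,60),a)
        elif mm[int(c[1]),int(c[0])]: 
            w=[x for x in comps(M['white']&mm,4) if np.hypot(*(x[1]-c))<16]
            P=ray(cm,[c],104)[0]; 
            print(k,a,c.round(1),P.round(1),[(x[0],ray(cm,[x[1]],98)[0].round(1)) for x in w])
for a,c,m,s in comps(M['orange']&mm,30,5): print('or',a,c.round(1),rect(cm,m,106))
H=hsv(im)
for nm,lo,hi,z in(('tray',(385,185),(425,265),5),('handle',(163,178),(181,230),121)):
    v=np.zeros(im.shape[:2],bool);v[lo[1]:hi[1],lo[0]:hi[0]]=True
    d=(H[:,:,2]<60)&v
    print(nm,[rect(cm,x[2],z) for x in comps(d,20)],[x[0] for x in comps(d,20)])
b=im.astype(int);v=np.zeros(im.shape[:2],bool);v[140:272,143:190]=True
cv=v&(abs(b.max(2)-b.min(2))<40)&(b.mean(2)>60)
print('cover',[ (x[0],rect(cm,x[2],80)) for x in comps(cv,300,5)])
cv2.imwrite('pics/top0z.png',cv2.resize(im[130:280,140:440,::-1],None,fx=2.65,fy=2.65,interpolation=cv2.INTER_CUBIC))
E
```

```text
mat (array([547.8,  78.4]), array([297.7, 393.7]), 2.2)
red 95 [267.7 165.1] [647.4  36.7 104. ] [(np.int32(7), array([672.4,  43. ,  98. ]))]
red bin top (array([ 422. , -231.6]), array([187.4, 139.4]), 0.4) 2911
red 114 [210.3 239.6] [438.2 198.4 104. ] [(np.int32(8), array([463.7, 203.7,  98. ]))]
blue bin top (array([ 624.4, -225.1]), array([135.8, 187.8]), 87.2) 2472
blue 113 [298.3 199.5] [547.3 -48.2 104. ] [(np.int32(5), array([573.1, -51.2,  98. ]))]
blue 112 [238.1 201.9] [542.7 121.  104. ] [(np.int32(8), array([568. , 115.1,  98. ]))]
blue 120 [301.2 235.2] [446.5 -54.1 104. ] [(np.int32(6), array([471.8, -59.6,  98. ]))]
or 200 [298.5 163.2] (array([651.6, -50.6]), array([56.9, 31.8]), 35.9)
or 210 [208.9 168.1] (array([640.9, 203. ]), array([59.9, 27.8]), 26.2)
or 146 [238.7 167.9] (array([646. , 121.7]), array([34. , 55.9]), 78.9)
or 209 [270.8 199.4] (array([548.6,  29.1]), array([56.2, 31.4]), 34.0)
or 225 [208.3 201.6] (array([544.8, 204. ]), array([29.4, 61. ]), 58.5)
or 156 [272.3 235.3] (array([451.6,  32.4]), array([57. , 33.5]), 22.3)
tray [(array([ 476.8, -362.5]), array([ 76.7, 197.1]), 89.2), (array([ 493.4, -404.5]), array([58.9, 39.6]), 89.2)] [np.int32(1037), np.int32(221)]
handle [(array([537.3, 299.3]), array([112.3,  21.8]), 1.2)] [np.int32(223)]
cover [(np.int32(4449), (array([532. , 330.6]), array([355.1, 121.3]), 3.3))]
```

View pics/top0z.png

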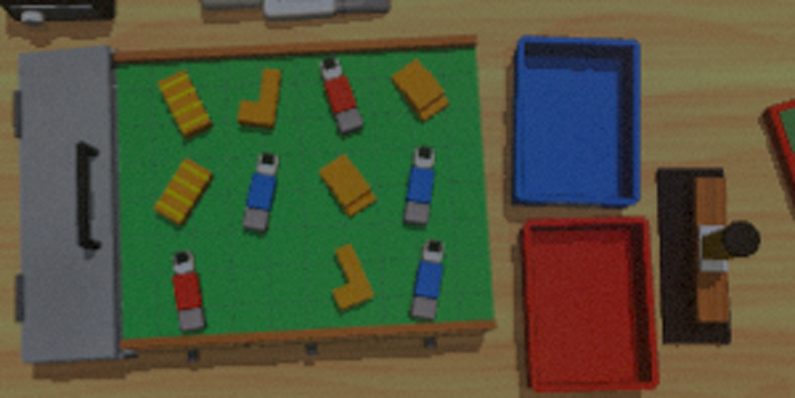

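```bash
cat > plan.py <<'E'
from h import *
def plan(legs,start=None):
    if start is None:
        s=state(); p=np.array(s['ee_pos'],float); w=s['ee_rot'][2]
    else: p=np.array(start[:3],float); w=start[3]
    for L in legs:
        q=np.array(L[:3],float); n=max(1,int(np.ceil(max(np.linalg.norm(q-p)/195,abs(L[3]-w)/34-.01))))
        d=(q-p)/n; dw=(L[3]-w)/n
        for i in range(n):
            a=np.radians(w); c,s_=np.cos(a),np.sin(a)
            print('x %.3f y %.3f z %.3f yaw %.3f'%((c*d[0]+s_*d[1])/1e3,(s_*d[0]-c*d[1])/1e3,-d[2]/1e3,-np.radians(dw)),'->',(p+d*(i+1)).round(),round(w+dw,1))
            p_=p; w+=dw
        p=q
E
python3 - <<'E'
from plan import *
plan([(350,-330,240,12),(446,-54,200,-12)])
E
```

```text
x 0.094 y -0.066 z -0.004 yaw 0.103 -> [ 291. -428.  236.] 17.9
x 0.086 y -0.075 z -0.004 yaw 0.103 -> [ 350. -330.  240.] 12.0
x 0.076 y -0.125 z 0.020 yaw 0.209 -> [ 398. -192.  220.] -0.0
x 0.048 y -0.138 z 0.020 yaw 0.209 -> [446. -54. 200.] -12.0
```

```bash
python3 -m crank '[{"grip":0.055,"x":0.094,"y":-0.066,"z":-0.004,"yaw":0.103},{"grip":0.055,"x":0.094,"y":-0.066,"z":-0.004,"yaw":0.103},{"grip":0.055,"x":0.094,"y":-0.066,"z":-0.004,"yaw":0.103},{"grip":0.055,"x":0.094,"y":-0.066,"z":-0.004,"yaw":0.103},{"grip":0.055,"x":0.094,"y":-0.066,"z":-0.004,"yaw":0.103}]' 25
python3 -m crank '[{"grip":0.055,"x":0.086,"y":-0.075,"z":-0.004,"yaw":0.103},{"grip":0.055,"x":0.086,"y":-0.075,"z":-0.004,"yaw":0.103},{"grip":0.055,"x":0.086,"y":-0.075,"z":-0.004,"yaw":0.103},{"grip":0.055,"x":0.086,"y":-0.075,"z":-0.004,"yaw":0.103},{"grip":0.055,"x":0.086,"y":-0.075,"z":-0.004,"yaw":0.103}]'
python3 -m crank '[{"grip":0.055,"x":0.076,"y":-0.125,"z":0.02,"yaw":0.209},{"grip":0.055,"x":0.076,"y":-0.125,"z":0.02,"yaw":0.209},{"grip":0.055,"x":0.076,"y":-0.125,"z":0.02,"yaw":0.209},{"grip":0.055,"x":0.076,"y":-0.125,"z":0.02,"yaw":0.209},{"grip":0.055,"x":0.076,"y":-0.125,"z":0.02,"yaw":0.209}]'
python3 -m crank '[{"grip":0.055,"x":0.048,"y":-0.138,"z":0.02,"yaw":0.209},{"grip":0.055,"x":0.048,"y":-0.138,"z":0.02,"yaw":0.209},{"grip":0.055,"x":0.048,"y":-0.138,"z":0.02,"yaw":0.209},{"grip":0.055,"x":0.048,"y":-0.138,"z":0.02,"yaw":0.209},{"grip":0.055,"x":0.048,"y":-0.138,"z":0.02,"yaw":0.209}]'
python3 - <<'E'
from plan import *
s=state();print(s['time_s'],s['ee_pos'],s['ee_rot'],s['qpos'],s['gripper_width'])
cm=camera_model('wrist');save('wrist','w1');print(-np.array(cm['R']).T@cm['t'],np.array(cm['R']).round(2).tolist())
import pickle;pickle.dump(cm,open('pics/w1.pkl','wb'))
E
```

```text
time_s: 0.52
ee_pos: [291.7, -426.9, 236.8]
ee_rot: [180.0, 0.0, 18.0]
force: [-0.1, -0.6, -0.4]
gripper_width: 60.7
gripper_force: 0.0
time_s: 0.93
ee_pos: [350.3, -330.4, 240.7]
ee_rot: [180.0, 0.0, 12.1]
force: [0.9, 0.3, 0.3]
gripper_width: 54.7
gripper_force: 0.0
time_s: 1.35
ee_pos: [398.7, -190.1, 219.8]
ee_rot: [-179.9, 0.1, 0.1]
force: [-0.0, 0.1, -1.3]
gripper_width: 54.7
gripper_force: 0.0
time_s: 1.77
ee_pos: [448.0, -52.2, 199.9]
ee_rot: [-179.9, 0.0, -11.8]
force: [0.1, -1.5, 0.2]
gripper_width: 54.9
gripper_force: 0.0
1.7667 [448.04505624 -52.17731493 199.91349176] [-1.79933755e+02  2.88103629e-02 -1.18220618e+01] [-8.15114066e+00  8.65806478e+00  1.07836232e+02  7.59118617e-02
  6.35302334e+01  9.36370874e+01] 54.89672988537186
[519.09449431 -67.19523436 351.49545733] [[-0.2, -0.98, -0.0], [-0.95, 0.2, 0.26], [-0.25, 0.05, -0.97]]
```

View pics/w1.png

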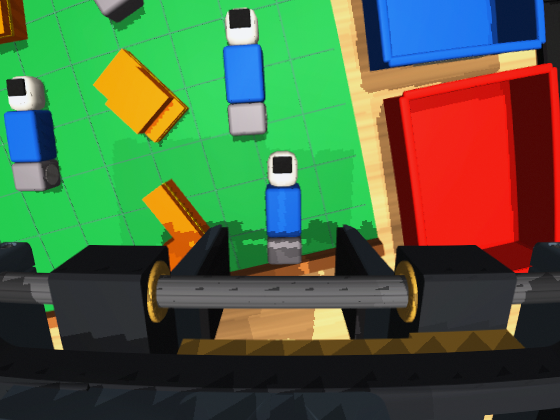

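The wrist view is sharp. The target blue module is between the fingers at (284,208), with other modules at (245,75) and (30,135). Its angle lines up with the tool.

```bash
cat > w.py <<'E'
from plan import *
from det import *
def wfind(im,cm,cols=('red','blue')):
    M=masks(im)
    for k in cols:
        for a,c,m,s in comps(M[k],300,5):
            if a>9000: continue
            if s[0]<1 or s[1]<1 or s[0]+s[2]>559: continue
            r=rect(cm,m,104);print(k,a,c.round(),ray(cm,[c],104)[0].round(1),r)
E
python3 - <<'E'
from w import *
import pickle
wfind(np.load('pics/w1.npy'),pickle.load(open('pics/w1.pkl','rb')))
E
```

```text
blue 2190 [244.  73.] [550.  -47.4 104. ] (array([549.8, -47.4]), array([25.6, 37.3]), 81.1)
blue 2233 [ 29. 135.] [545.  115.4 104. ] (array([544.1, 115.2]), array([37.6, 37.3]), 77.9)
blue 1745 [283. 211.] [451.5 -53.8 104. ] (array([451.8, -53.7]), array([24.8, 40.5]), 79.0)
```

```bash
python3 -m crank '[{"grip":0.055,"x":0.003,"y":0.001,"z":0.04,"yaw":0},{"grip":0.055,"x":0.003,"y":0.001,"z":0.08,"yaw":0},{"grip":0.055,"x":0.003,"y":0.001,"z":0.098,"yaw":0},{"grip":0.055,"x":0.003,"y":0.001,"z":0.098,"yaw":0},{"grip":0.01,"x":0.003,"y":0.001,"z":0.098,"yaw":0}]' 25
python3 -m crank '[{"grip":0.01,"x":0,"y":0,"z":0,"yaw":0},{"grip":0.01,"x":0,"y":0,"z":0,"yaw":0},{"grip":0.01,"x":0,"y":0,"z":-0.02,"yaw":0},{"grip":0.01,"x":0,"y":0,"z":-0.06,"yaw":0},{"grip":0.01,"x":0,"y":0,"z":-0.08,"yaw":0}]' 25
python3 - <<'E'
from plan import *
plan([(576,-226,125,88),(576,-226,31,88),(576,-226,150,88),(550,-56,190,-9)])
E
```

```text
time_s: 2.23
ee_pos: [449.3, -58.5, 102.2]
ee_rot: [179.9, 0.0, -12.1]
force: [0.1, -0.1, 0.2]
gripper_width: 50.3
gripper_force: 0.0
time_s: 2.65
ee_pos: [450.4, -56.8, 186.1]
ee_rot: [180.0, -0.3, -12.0]
force: [0.3, -0.6, 0.3]
gripper_width: 17.6
gripper_force: 0.0
x 0.053 y 0.046 z 0.020 yaw -0.582 -> [ 492. -113.  166.] 21.3
x 0.018 y 0.068 z 0.020 yaw -0.582 -> [ 534. -170.  145.] 54.7
x -0.022 y 0.067 z 0.020 yaw -0.582 -> [ 576. -226.  125.] 88.0
x 0.000 y 0.000 z 0.094 yaw -0.000 -> [ 576. -226.   31.] 88.0
x 0.000 y 0.000 z -0.119 yaw -0.000 -> [ 576. -226.  150.] 88.0
x 0.056 y -0.011 z -0.013 yaw 0.564 -> [ 567. -169.  163.] 55.7
x 0.042 y -0.039 z -0.013 yaw 0.564 -> [ 559. -113.  177.] 23.3
x 0.014 y -0.055 z -0.013 yaw 0.564 -> [550. -56. 190.] -9.0
```

```bash
python3 -m crank '[{"grip":0.055,"x":0,"y":0,"z":0,"yaw":0},{"grip":0.055,"x":0,"y":0,"z":0,"yaw":0},{"grip":0.055,"x":0,"y":0,"z":0,"yaw":0},{"grip":0.055,"x":0,"y":0,"z":0,"yaw":0},{"grip":0.055,"x":0,"y":0,"z":0,"yaw":0}]' 25
python3 - <<'E'
from w import *
s=state();print(s['ee_pos'],s['ee_rot']);cm=camera_model('wrist');im=save('wrist','w2');wfind(im,cm)
E
```

```text
time_s: 3.07
ee_pos: [448.4, -55.8, 181.5]
ee_rot: [180.0, 0.2, -12.0]
force: [1.2, 0.5, -0.4]
gripper_width: 48.1
gripper_force: 0.0
[448.3565584  -55.78028998 181.51917109] [ 1.79982333e+02  1.57810711e-01 -1.19927097e+01]
blue 2595 [235.  72.] [550.  -47.6 104. ] (array([549.7, -47.6]), array([26. , 37.4]), 81.0)
blue 2022 [279. 219.] [451.8 -54.4 104. ] (array([452.3, -54.4]), array([24.9, 40.5]), 78.7)
```

```bash
python3 -m crank '[{"grip":0.045,"x":0.003,"y":-0.002,"z":0.04,"yaw":0},{"grip":0.045,"x":0.003,"y":-0.002,"z":0.08,"yaw":0},{"grip":0.045,"x":0.003,"y":-0.002,"z":0.08,"yaw":0},{"grip":0.01,"x":0.003,"y":-0.002,"z":0.08,"yaw":0},{"grip":0.01,"x":0.003,"y":-0.002,"z":0.08,"yaw":0}]' 25
python3 -m crank '[{"grip":0.01,"x":0,"y":0,"z":0,"yaw":0},{"grip":0.01,"x":0,"y":0,"z":0,"yaw":0},{"grip":0.01,"x":0,"y":0,"z":0,"yaw":0},{"grip":0.01,"x":0,"y":0,"z":0,"yaw":0},{"grip":0.01,"x":0,"y":0,"z":0,"yaw":0}]' 25
python3 -m crank '[{"grip":0.01,"x":0,"y":0,"z":-0.02,"yaw":0},{"grip":0.01,"x":0,"y":0,"z":-0.06,"yaw":0},{"grip":0.01,"x":0,"y":0,"z":-0.08,"yaw":0},{"grip":0.01,"x":0,"y":0,"z":-0.08,"yaw":0},{"grip":0.01,"x":0,"y":0,"z":-0.08,"yaw":0}]' 25
python3 - <<'E'
from plan import *
plan([(576,-226,125,88),(576,-226,31,88),(576,-226,150,88),(550,-48,190,-9)])
E
```

```text
time_s: 3.53
ee_pos: [452.1, -54.4, 102.2]
ee_rot: [180.0, 0.1, -12.0]
force: [-0.1, 0.5, -0.2]
gripper_width: 34.2
gripper_force: 0.0
time_s: 3.95
ee_pos: [452.5, -54.4, 102.8]
ee_rot: [180.0, -0.0, -12.0]
force: [-0.7, 0.4, -1.0]
gripper_width: 25.9
gripper_force: 25.0
time_s: 4.37
ee_pos: [453.0, -54.5, 183.7]
ee_rot: [-180.0, -0.2, -12.0]
force: [-0.7, -0.2, -1.0]
gripper_width: 26.0
gripper_force: 25.0
x 0.052 y 0.047 z 0.020 yaw -0.582 -> [ 494. -112.  164.] 21.3
x 0.017 y 0.068 z 0.020 yaw -0.582 -> [ 535. -169.  145.] 54.7
x -0.023 y 0.067 z 0.020 yaw -0.582 -> [ 576. -226.  125.] 88.0
x 0.000 y 0.000 z 0.094 yaw -0.000 -> [ 576. -226.   31.] 88.0
x 0.000 y 0.000 z -0.119 yaw -0.000 -> [ 576. -226.  150.] 88.0
x 0.059 y -0.011 z -0.013 yaw 0.564 -> [ 567. -167.  163.] 55.7
x 0.044 y -0.041 z -0.013 yaw 0.564 -> [ 559. -107.  177.] 23.3
x 0.016 y -0.058 z -0.013 yaw 0.564 -> [550. -48. 190.] -9.0
```

```bash
python3 -m crank '[{"grip":0.01,"x":0.052,"y":0.047,"z":0.02,"yaw":-0.582},{"grip":0.01,"x":0.052,"y":0.047,"z":0.02,"yaw":-0.582},{"grip":0.01,"x":0.052,"y":0.047,"z":0.02,"yaw":-0.582},{"grip":0.01,"x":0.052,"y":0.047,"z":0.02,"yaw":-0.582},{"grip":0.01,"x":0.052,"y":0.047,"z":0.02,"yaw":-0.582}]' | grep -E 'ee|width'
python3 -m crank '[{"grip":0.01,"x":0.017,"y":0.068,"z":0.02,"yaw":-0.582},{"grip":0.01,"x":0.017,"y":0.068,"z":0.02,"yaw":-0.582},{"grip":0.01,"x":0.017,"y":0.068,"z":0.02,"yaw":-0.582},{"grip":0.01,"x":0.017,"y":0.068,"z":0.02,"yaw":-0.582},{"grip":0.01,"x":0.017,"y":0.068,"z":0.02,"yaw":-0.582}]' | grep -E 'ee|width'
python3 -m crank '[{"grip":0.01,"x":-0.023,"y":0.067,"z":0.02,"yaw":-0.582},{"grip":0.01,"x":-0.023,"y":0.067,"z":0.02,"yaw":-0.582},{"grip":0.01,"x":-0.023,"y":0.067,"z":0.02,"yaw":-0.582},{"grip":0.01,"x":-0.023,"y":0.067,"z":0.02,"yaw":-0.582},{"grip":0.01,"x":-0.023,"y":0.067,"z":0.02,"yaw":-0.582}]' | grep -E 'ee|width'
python3 - <<'E'
from w import *
s=state();print(s['ee_pos'],s['ee_rot']);cm=camera_model('wrist');im=save('wrist','w3')
print([rect(cm,c[2],60) for c in comps(masks(im)['blue'],9000)])
E
```

```text
ee_pos: [492.4, -111.4, 160.3]
ee_rot: [-179.8, 0.2, 21.6]
gripper_width: 25.8
ee_pos: [533.0, -168.5, 140.1]
ee_rot: [-179.7, 0.1, 55.0]
gripper_width: 25.3
ee_pos: [574.4, -225.8, 119.8]
ee_rot: [-179.7, -0.1, 88.3]
gripper_width: 26.2
[ 574.36394624 -225.80930372  119.7801394 ] [-1.79720063e+02 -1.05636742e-01  8.83209660e+01]
[(array([ 629.3, -208. ]), array([102. , 187.7]), 87.3)]
```

View pics/w3.png

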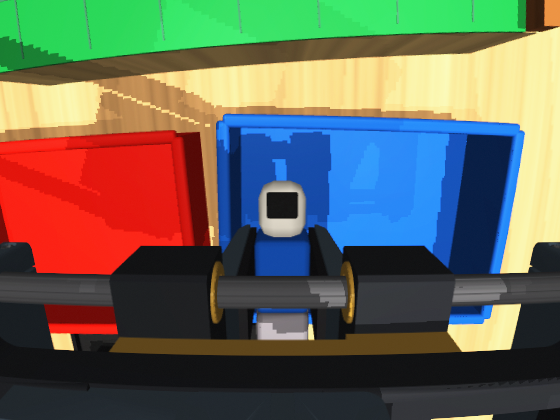

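The blue bin spans columns 218–525, and the held module hangs at its left slot with room to spare. I'm lowering it now.

```bash
python3 -m crank '[{"grip":0.01,"x":0,"y":0.003,"z":0.03,"yaw":0},{"grip":0.01,"x":0,"y":0.003,"z":0.06,"yaw":0},{"grip":0.01,"x":0,"y":0.003,"z":0.088,"yaw":0},{"grip":0.01,"x":0,"y":0.003,"z":0.088,"yaw":0},{"grip":0.01,"x":0,"y":0.003,"z":0.088,"yaw":0}]'
python3 -m crank '[{"grip":0.036,"x":0,"y":0,"z":0,"yaw":0},{"grip":0.036,"x":0,"y":0,"z":0,"yaw":0},{"grip":0.036,"x":0,"y":0,"z":-0.03,"yaw":0},{"grip":0.036,"x":0,"y":0,"z":-0.07,"yaw":0},{"grip":0.036,"x":0,"y":0,"z":-0.11,"yaw":0}]' | grep -E 'ee|width'
python3 -m crank '[{"grip":0.055,"x":0.059,"y":-0.011,"z":-0.013,"yaw":0.564},{"grip":0.055,"x":0.059,"y":-0.011,"z":-0.013,"yaw":0.564},{"grip":0.055,"x":0.059,"y":-0.011,"z":-0.013,"yaw":0.564},{"grip":0.055,"x":0.059,"y":-0.011,"z":-0.013,"yaw":0.564},{"grip":0.055,"x":0.059,"y":-0.011,"z":-0.013,"yaw":0.564}]' | grep -E 'ee|width'
python3 -m crank '[{"grip":0.055,"x":0.044,"y":-0.041,"z":-0.013,"yaw":0.564},{"grip":0.055,"x":0.044,"y":-0.041,"z":-0.013,"yaw":0.564},{"grip":0.055,"x":0.044,"y":-0.041,"z":-0.013,"yaw":0.564},{"grip":0.055,"x":0.044,"y":-0.041,"z":-0.013,"yaw":0.564},{"grip":0.055,"x":0.044,"y":-0.041,"z":-0.013,"yaw":0.564}]' | grep -E 'ee|width'
python3 -m crank '[{"grip":0.045,"x":0.016,"y":-0.058,"z":-0.023,"yaw":0.564},{"grip":0.045,"x":0.016,"y":-0.058,"z":-0.023,"yaw":0.564},{"grip":0.045,"x":0.016,"y":-0.058,"z":-0.023,"yaw":0.564},{"grip":0.045,"x":0.016,"y":-0.058,"z":-0.023,"yaw":0.564},{"grip":0.045,"x":0.016,"y":-0.058,"z":-0.023,"yaw":0.564}]' | grep -E 'ee|width'
python3 - <<'E'
from w import *
s=state();print(s['ee_pos'],s['ee_rot']);cm=camera_model('wrist');im=save('wrist','w4');wfind(im,cm)
E
```

```text
time_s: 6.08
ee_pos: [577.1, -225.3, 32.8]
ee_rot: [-179.7, -0.1, 88.0]
force: [0.1, -0.6, -0.6]
gripper_width: 25.9
gripper_force: 25.0
ee_pos: [578.3, -225.8, 147.0]
ee_rot: [-180.0, 0.0, 88.0]
gripper_width: 35.8
ee_pos: [570.1, -166.2, 160.2]
ee_rot: [179.8, -0.1, 55.5]
gripper_width: 55.1
ee_pos: [561.0, -106.7, 173.0]
ee_rot: [179.9, -0.2, 23.2]
gripper_width: 55.0
ee_pos: [552.5, -47.0, 196.1]
ee_rot: [-180.0, -0.2, -9.2]
gripper_width: 44.8
[552.49107185 -47.01445431 196.06310401] [-179.99558693   -0.21956638   -9.15612185]
red 2356 [140.  98.] [650.6  33.9 104. ] (array([650. ,  33.9]), array([39.2, 29.8]), 18.1)
red 1098 [503. 323.] [ 433.7 -212.8  104. ] (array([ 429.9, -211.2]), array([26.7, 44.1]), 80.9)
blue 1786 [282. 218.] [552.3 -47.2 104. ] (array([552.7, -47.2]), array([24.8, 40.4]), 80.9)
blue 1480 [ 71. 250.] [552.4 115.8 104. ] (array([551.1, 114.9]), array([37.5, 35.8]), 82.3)
```

```bash
python3 -m crank '[{"grip":0.045,"x":0,"y":0,"z":0.04,"yaw":0},{"grip":0.045,"x":0,"y":0,"z":0.08,"yaw":0},{"grip":0.045,"x":0,"y":0,"z":0.093,"yaw":0},{"grip":0.045,"x":0,"y":0,"z":0.093,"yaw":0},{"grip":0.01,"x":0,"y":0,"z":0.093,"yaw":0}]' 25
python3 -m crank '[{"grip":0.01,"x":0,"y":0,"z":0,"yaw":0},{"grip":0.01,"x":0,"y":0,"z":0,"yaw":0},{"grip":0.01,"x":0,"y":0,"z":0,"yaw":0},{"grip":0.01,"x":0,"y":0,"z":0,"yaw":0},{"grip":0.01,"x":0,"y":0,"z":0,"yaw":0}]' 25 | grep grip
python3 -m crank '[{"grip":0.01,"x":0,"y":0,"z":-0.02,"yaw":0},{"grip":0.01,"x":0,"y":0,"z":-0.06,"yaw":0},{"grip":0.01,"x":0,"y":0,"z":-0.08,"yaw":0},{"grip":0.01,"x":0,"y":0,"z":-0.08,"yaw":0},{"grip":0.01,"x":0,"y":0,"z":-0.08,"yaw":0}]' 25
python3 - <<'E'
from plan import *
plan([(627,-225,125,88),(627,-225,32,88),(627,-225,150,88),(549,115,195,-11)])
E
```

```text
time_s: 8.22
ee_pos: [552.5, -47.7, 101.7]
ee_rot: [-180.0, -0.1, -8.8]
force: [0.1, 0.6, -0.5]
gripper_width: 40.3
gripper_force: 0.0
gripper_width: 26.2
gripper_force: 25.0
time_s: 9.05
ee_pos: [552.5, -47.6, 181.5]
ee_rot: [-180.0, -0.1, -8.9]
force: [-0.9, 0.3, -1.2]
gripper_width: 25.8
gripper_force: 25.0
x 0.034 y 0.055 z 0.019 yaw -0.564 -> [ 577. -107.  163.] 23.4
x -0.001 y 0.064 z 0.019 yaw -0.564 -> [ 602. -166.  144.] 55.7
x -0.035 y 0.054 z 0.019 yaw -0.564 -> [ 627. -225.  125.] 88.0
x 0.000 y 0.000 z 0.093 yaw -0.000 -> [ 627. -225.   32.] 88.0
x 0.000 y 0.000 z -0.118 yaw -0.000 -> [ 627. -225.  150.] 88.0
x 0.112 y -0.030 z -0.015 yaw 0.576 -> [ 601. -112.  165.] 55.0
x 0.078 y -0.086 z -0.015 yaw 0.576 -> [575.   2. 180.] 22.0
x 0.018 y -0.115 z -0.015 yaw 0.576 -> [549. 115. 195.] -11.0
```

```bash
python3 -m crank '[{"grip":0.01,"x":0.034,"y":0.055,"z":0.019,"yaw":-0.564},{"grip":0.01,"x":0.034,"y":0.055,"z":0.019,"yaw":-0.564},{"grip":0.01,"x":0.034,"y":0.055,"z":0.019,"yaw":-0.564},{"grip":0.01,"x":0.034,"y":0.055,"z":0.019,"yaw":-0.564},{"grip":0.01,"x":0.034,"y":0.055,"z":0.019,"yaw":-0.564}]' | grep -E 'width'
python3 -m crank '[{"grip":0.01,"x":-0.001,"y":0.064,"z":0.019,"yaw":-0.564},{"grip":0.01,"x":-0.001,"y":0.064,"z":0.019,"yaw":-0.564},{"grip":0.01,"x":-0.001,"y":0.064,"z":0.019,"yaw":-0.564},{"grip":0.01,"x":-0.001,"y":0.064,"z":0.019,"yaw":-0.564},{"grip":0.01,"x":-0.001,"y":0.064,"z":0.019,"yaw":-0.564}]' | grep -E 'width'
python3 -m crank '[{"grip":0.01,"x":-0.035,"y":0.054,"z":0.019,"yaw":-0.564},{"grip":0.01,"x":-0.035,"y":0.054,"z":0.019,"yaw":-0.564},{"grip":0.01,"x":-0.035,"y":0.054,"z":0.019,"yaw":-0.564},{"grip":0.01,"x":-0.035,"y":0.054,"z":0.019,"yaw":-0.564},{"grip":0.01,"x":-0.035,"y":0.054,"z":0.019,"yaw":-0.564}]' | grep -E 'width|ee'
python3 -m crank '[{"grip":0.01,"x":0,"y":0,"z":0.03,"yaw":0},{"grip":0.01,"x":0,"y":0,"z":0.06,"yaw":0},{"grip":0.01,"x":0,"y":0,"z":0.092,"yaw":0},{"grip":0.01,"x":0,"y":0,"z":0.092,"yaw":0},{"grip":0.01,"x":0,"y":0,"z":0.092,"yaw":0}]'
python3 -m crank '[{"grip":0.036,"x":0,"y":0,"z":0,"yaw":0},{"grip":0.036,"x":0,"y":0,"z":0,"yaw":0},{"grip":0.036,"x":0,"y":0,"z":-0.03,"yaw":0},{"grip":0.036,"x":0,"y":0,"z":-0.07,"yaw":0},{"grip":0.036,"x":0,"y":0,"z":-0.11,"yaw":0}]' | grep -E 'ee|width'
python3 -m crank '[{"grip":0.055,"x":0.112,"y":-0.03,"z":-0.018,"yaw":0.576},{"grip":0.055,"x":0.112,"y":-0.03,"z":-0.018,"yaw":0.576},{"grip":0.055,"x":0.112,"y":-0.03,"z":-0.018,"yaw":0.576},{"grip":0.055,"x":0.112,"y":-0.03,"z":-0.018,"yaw":0.576},{"grip":0.055,"x":0.112,"y":-0.03,"z":-0.018,"yaw":0.576}]' | grep -E 'ee|width'
python3 -m crank '[{"grip":0.055,"x":0.078,"y":-0.086,"z":-0.018,"yaw":0.576},{"grip":0.055,"x":0.078,"y":-0.086,"z":-0.018,"yaw":0.576},{"grip":0.055,"x":0.078,"y":-0.086,"z":-0.018,"yaw":0.576},{"grip":0.055,"x":0.078,"y":-0.086,"z":-0.018,"yaw":0.576},{"grip":0.055,"x":0.078,"y":-0.086,"z":-0.018,"yaw":0.576}]' | grep -E 'ee|width'
python3 -m crank '[{"grip":0.045,"x":0.018,"y":-0.115,"z":-0.018,"yaw":0.576},{"grip":0.045,"x":0.018,"y":-0.115,"z":-0.018,"yaw":0.576},{"grip":0.045,"x":0.018,"y":-0.115,"z":-0.018,"yaw":0.576},{"grip":0.045,"x":0.018,"y":-0.115,"z":-0.018,"yaw":0.576},{"grip":0.045,"x":0.018,"y":-0.115,"z":-0.018,"yaw":0.576}]' | grep -E 'ee|width'
python3 - <<'E'
from w import *
s=state();print(s['ee_pos'],s['ee_rot']);cm=camera_model('wrist');im=save('wrist','w5');wfind(im,cm)
E
```

```text
gripper_width: 25.7
gripper_width: 26.0
ee_pos: [625.2, -225.7, 120.4]
ee_rot: [-179.7, -0.1, 88.3]
gripper_width: 25.5
time_s: 10.72
ee_pos: [624.5, -224.8, 28.4]
ee_rot: [-179.6, -0.1, 88.1]
force: [-0.1, -0.3, -0.9]
gripper_width: 25.9
gripper_force: 25.0
ee_pos: [626.0, -225.4, 143.2]
ee_rot: [-179.9, -0.0, 88.1]
gripper_width: 35.9
ee_pos: [600.4, -110.6, 162.1]
ee_rot: [179.8, -0.1, 54.9]
gripper_width: 55.1
ee_pos: [574.5, 2.7, 179.7]
ee_rot: [179.9, -0.2, 21.9]
gripper_width: 55.1
ee_pos: [547.8, 116.2, 197.6]
ee_rot: [-179.9, -0.2, -11.1]
gripper_width: 45.0
[547.83620613 116.20885881 197.6333857 ] [-1.79924647e+02 -1.52581282e-01 -1.10772340e+01]
red 2509 [366.  49.] [649.7  40.2 104. ] (array([649.6,  40.2]), array([37.5, 28.7]), 18.1)
blue 1735 [274. 219.] [547.7 122.4 104. ] (array([548.3, 122.3]), array([25.1, 40. ]), 79.0)
```

```bash
python3 -m crank '[{"grip":0.045,"x":-0.001,"y":-0.006,"z":0.04,"yaw":0},{"grip":0.045,"x":-0.001,"y":-0.006,"z":0.08,"yaw":0},{"grip":0.045,"x":-0.001,"y":-0.006,"z":0.095,"yaw":0},{"grip":0.045,"x":-0.001,"y":-0.006,"z":0.095,"yaw":0},{"grip":0.01,"x":-0.001,"y":-0.006,"z":0.095,"yaw":0}]' 25
python3 -m crank '[{"grip":0.01,"x":0,"y":0,"z":0,"yaw":0},{"grip":0.01,"x":0,"y":0,"z":0,"yaw":0},{"grip":0.01,"x":0,"y":0,"z":0,"yaw":0},{"grip":0.01,"x":0,"y":0,"z":0,"yaw":0},{"grip":0.01,"x":0,"y":0,"z":0,"yaw":0}]' 25 | grep grip
python3 -m crank '[{"grip":0.01,"x":0,"y":0,"z":-0.02,"yaw":0},{"grip":0.01,"x":0,"y":0,"z":-0.06,"yaw":0},{"grip":0.01,"x":0,"y":0,"z":-0.08,"yaw":0},{"grip":0.01,"x":0,"y":0,"z":-0.08,"yaw":0},{"grip":0.01,"x":0,"y":0,"z":-0.08,"yaw":0}]' 25
python3 - <<'E'
from plan import *
plan([(677,-225,128,88)])
print();plan([(650,40,195,17)],(677,-225,146,88))
E
```

```text
time_s: 12.85
ee_pos: [548.5, 119.7, 101.4]
ee_rot: [-180.0, -0.0, -10.9]
force: [-0.8, -0.2, 0.4]
gripper_width: 41.3
gripper_force: 0.0
gripper_width: 25.8
gripper_force: 25.0
time_s: 13.68
ee_pos: [548.7, 119.9, 181.5]
ee_rot: [-180.0, -0.1, -10.9]
force: [0.5, 0.4, -1.7]
gripper_width: 25.8
gripper_force: 25.0
x 0.064 y 0.105 z 0.018 yaw -0.576 -> [591.   5. 164.] 22.0
x -0.004 y 0.123 z 0.018 yaw -0.576 -> [ 634. -110.  146.] 55.0
x -0.070 y 0.101 z 0.018 yaw -0.576 -> [ 677. -225.  128.] 88.0

x 0.088 y -0.012 z -0.016 yaw 0.413 -> [ 668. -137.  162.] 64.3
x 0.076 y -0.046 z -0.016 yaw 0.413 -> [659. -48. 179.] 40.7
x 0.051 y -0.073 z -0.016 yaw 0.413 -> [650.  40. 195.] 17.0
```

```bash
python3 -m crank '[{"grip":0.01,"x":0.064,"y":0.105,"z":0.018,"yaw":-0.576},{"grip":0.01,"x":0.064,"y":0.105,"z":0.018,"yaw":-0.576},{"grip":0.01,"x":0.064,"y":0.105,"z":0.018,"yaw":-0.576},{"grip":0.01,"x":0.064,"y":0.105,"z":0.018,"yaw":-0.576},{"grip":0.01,"x":0.064,"y":0.105,"z":0.018,"yaw":-0.576}]' | grep -E 'width'
python3 -m crank '[{"grip":0.01,"x":-0.004,"y":0.123,"z":0.018,"yaw":-0.576},{"grip":0.01,"x":-0.004,"y":0.123,"z":0.018,"yaw":-0.576},{"grip":0.01,"x":-0.004,"y":0.123,"z":0.018,"yaw":-0.576},{"grip":0.01,"x":-0.004,"y":0.123,"z":0.018,"yaw":-0.576},{"grip":0.01,"x":-0.004,"y":0.123,"z":0.018,"yaw":-0.576}]' | grep -E 'width'
python3 -m crank '[{"grip":0.01,"x":-0.07,"y":0.101,"z":0.018,"yaw":-0.576},{"grip":0.01,"x":-0.07,"y":0.101,"z":0.018,"yaw":-0.576},{"grip":0.01,"x":-0.07,"y":0.101,"z":0.018,"yaw":-0.576},{"grip":0.01,"x":-0.07,"y":0.101,"z":0.018,"yaw":-0.576},{"grip":0.01,"x":-0.07,"y":0.101,"z":0.018,"yaw":-0.576}]' | grep -E 'width|ee'
python3 -m crank '[{"grip":0.01,"x":0,"y":0,"z":0.03,"yaw":0},{"grip":0.01,"x":0,"y":0,"z":0.06,"yaw":0},{"grip":0.01,"x":0,"y":0,"z":0.094,"yaw":0},{"grip":0.01,"x":0,"y":0,"z":0.094,"yaw":0},{"grip":0.01,"x":0,"y":0,"z":0.094,"yaw":0}]'
python3 -m crank '[{"grip":0.036,"x":0,"y":0,"z":0,"yaw":0},{"grip":0.036,"x":0,"y":0,"z":0,"yaw":0},{"grip":0.036,"x":0,"y":0,"z":-0.03,"yaw":0},{"grip":0.036,"x":0,"y":0,"z":-0.07,"yaw":0},{"grip":0.036,"x":0,"y":0,"z":-0.11,"yaw":0}]' | grep -E 'ee|width'
python3 -m crank '[{"grip":0.055,"x":0.088,"y":-0.012,"z":-0.018,"yaw":0.413},{"grip":0.055,"x":0.088,"y":-0.012,"z":-0.018,"yaw":0.413},{"grip":0.055,"x":0.088,"y":-0.012,"z":-0.018,"yaw":0.413},{"grip":0.055,"x":0.088,"y":-0.012,"z":-0.018,"yaw":0.413},{"grip":0.055,"x":0.088,"y":-0.012,"z":-0.018,"yaw":0.413}]' | grep -E 'ee|width'
python3 -m crank '[{"grip":0.055,"x":0.076,"y":-0.046,"z":-0.018,"yaw":0.413},{"grip":0.055,"x":0.076,"y":-0.046,"z":-0.018,"yaw":0.413},{"grip":0.055,"x":0.076,"y":-0.046,"z":-0.018,"yaw":0.413},{"grip":0.055,"x":0.076,"y":-0.046,"z":-0.018,"yaw":0.413},{"grip":0.055,"x":0.076,"y":-0.046,"z":-0.018,"yaw":0.413}]' | grep -E 'ee|width'
python3 -m crank '[{"grip":0.045,"x":0.051,"y":-0.073,"z":-0.018,"yaw":0.413},{"grip":0.045,"x":0.051,"y":-0.073,"z":-0.018,"yaw":0.413},{"grip":0.045,"x":0.051,"y":-0.073,"z":-0.018,"yaw":0.413},{"grip":0.045,"x":0.051,"y":-0.073,"z":-0.018,"yaw":0.413},{"grip":0.045,"x":0.051,"y":-0.073,"z":-0.018,"yaw":0.413}]' | grep -E 'ee|width'
python3 - <<'E'
from w import *
s=state();print(s['ee_pos'],s['ee_rot']);cm=camera_model('wrist');im=save('wrist','w6');wfind(im,cm)
E
```

```text
gripper_width: 25.8
gripper_width: 25.7
ee_pos: [675.1, -228.3, 122.5]
ee_rot: [-179.7, -0.1, 88.2]
gripper_width: 26.0
time_s: 15.35
ee_pos: [674.1, -225.3, 29.2]
ee_rot: [-179.6, -0.1, 88.1]
force: [0.4, 1.1, 0.4]
gripper_width: 26.1
gripper_force: 25.0
ee_pos: [675.8, -225.8, 144.4]
ee_rot: [-179.9, -0.0, 88.1]
gripper_width: 35.8
ee_pos: [667.7, -136.6, 163.0]
ee_rot: [179.8, -0.0, 64.5]
gripper_width: 55.0
ee_pos: [659.0, -48.7, 179.9]
ee_rot: [179.9, -0.0, 40.8]
gripper_width: 55.0
ee_pos: [650.0, 39.5, 197.3]
ee_rot: [180.0, -0.0, 17.2]
gripper_width: 44.9
[649.95589735  39.4658964  197.33775854] [ 1.79966140e+02 -4.35383905e-02  1.71744143e+01]
red 1775 [284. 214.] [652.6  38.2 104. ] (array([652.8,  38.4]), array([40.3, 24.6]), 18.0)
blue 1022 [502. 323.] [ 616.3 -162.9  104. ] (array([ 611.9, -163.9]), array([44.4, 26.9]), 17.0)
```

```bash
python3 -m crank '[{"grip":0.045,"x":0.002,"y":0.001,"z":0.04,"yaw":0},{"grip":0.045,"x":0.002,"y":0.001,"z":0.08,"yaw":0},{"grip":0.045,"x":0.002,"y":0.001,"z":0.095,"yaw":0},{"grip":0.045,"x":0.002,"y":0.001,"z":0.095,"yaw":0},{"grip":0.01,"x":0.002,"y":0.001,"z":0.095,"yaw":0}]' 25
python3 -m crank '[{"grip":0.01,"x":0,"y":0,"z":0,"yaw":0},{"grip":0.01,"x":0,"y":0,"z":0,"yaw":0},{"grip":0.01,"x":0,"y":0,"z":0,"yaw":0},{"grip":0.01,"x":0,"y":0,"z":0,"yaw":0},{"grip":0.01,"x":0,"y":0,"z":0,"yaw":0}]' 25 | grep grip
python3 -m crank '[{"grip":0.01,"x":0,"y":0,"z":-0.02,"yaw":0},{"grip":0.01,"x":0,"y":0,"z":-0.06,"yaw":0},{"grip":0.01,"x":0,"y":0,"z":-0.08,"yaw":0},{"grip":0.01,"x":0,"y":0,"z":-0.08,"yaw":0},{"grip":0.01,"x":0,"y":0,"z":-0.08,"yaw":0}]' 25
python3 - <<'E'
from plan import *
plan([(465,-231,132,88)])
print();plan([(440,198,195,12)],(465,-231,146,88))
E
```

```text
time_s: 17.48
ee_pos: [652.0, 37.6, 101.4]
ee_rot: [180.0, 0.0, 17.1]
force: [0.3, -0.1, -1.1]
gripper_width: 40.8
gripper_force: 0.0
gripper_width: 25.8
gripper_force: 25.0
time_s: 18.32
ee_pos: [652.5, 39.1, 182.9]
ee_rot: [180.0, -0.1, 17.1]
force: [0.3, -0.6, -1.6]
gripper_width: 25.8
gripper_force: 25.0
x -0.086 y 0.068 z 0.017 yaw -0.413 -> [590. -51. 166.] 40.7
x -0.106 y 0.027 z 0.017 yaw -0.413 -> [ 527. -141.  149.] 64.4
x -0.108 y -0.017 z 0.017 yaw -0.413 -> [ 465. -231.  132.] 88.0

x 0.143 y -0.013 z -0.016 yaw 0.442 -> [457. -88. 162.] 62.7
x 0.123 y -0.073 z -0.016 yaw 0.442 -> [448.  55. 179.] 37.3
x 0.080 y -0.119 z -0.016 yaw 0.442 -> [440. 198. 195.] 12.0
```

```bash
python3 -m crank '[{"grip":0.01,"x":-0.086,"y":0.068,"z":0.017,"yaw":-0.413},{"grip":0.01,"x":-0.086,"y":0.068,"z":0.017,"yaw":-0.413},{"grip":0.01,"x":-0.086,"y":0.068,"z":0.017,"yaw":-0.413},{"grip":0.01,"x":-0.086,"y":0.068,"z":0.017,"yaw":-0.413},{"grip":0.01,"x":-0.086,"y":0.068,"z":0.017,"yaw":-0.413}]' | grep -E 'width'
python3 -m crank '[{"grip":0.01,"x":-0.106,"y":0.027,"z":0.017,"yaw":-0.413},{"grip":0.01,"x":-0.106,"y":0.027,"z":0.017,"yaw":-0.413},{"grip":0.01,"x":-0.106,"y":0.027,"z":0.017,"yaw":-0.413},{"grip":0.01,"x":-0.106,"y":0.027,"z":0.017,"yaw":-0.413},{"grip":0.01,"x":-0.106,"y":0.027,"z":0.017,"yaw":-0.413}]' | grep -E 'width'
python3 -m crank '[{"grip":0.01,"x":-0.108,"y":-0.017,"z":0.017,"yaw":-0.413},{"grip":0.01,"x":-0.108,"y":-0.017,"z":0.017,"yaw":-0.413},{"grip":0.01,"x":-0.108,"y":-0.017,"z":0.017,"yaw":-0.413},{"grip":0.01,"x":-0.108,"y":-0.017,"z":0.017,"yaw":-0.413},{"grip":0.01,"x":-0.108,"y":-0.017,"z":0.017,"yaw":-0.413}]' | grep -E 'width|ee'
python3 -m crank '[{"grip":0.01,"x":0,"y":0,"z":0,"yaw":0},{"grip":0.01,"x":0,"y":0,"z":0,"yaw":0},{"grip":0.01,"x":0,"y":0,"z":0,"yaw":0},{"grip":0.01,"x":0,"y":0,"z":0,"yaw":0},{"grip":0.01,"x":0,"y":0,"z":0,"yaw":0}]' | grep -E 'width|ee'
python3 - <<'E'
from w import *
s=state();cm=camera_model('wrist');im=save('wrist','w7')
print([rect(cm,c[2],60) for c in comps(masks(im)['red'],9000)])
E
```

```text
gripper_width: 25.7
gripper_width: 26.5
ee_pos: [464.8, -231.2, 129.9]
ee_rot: [-179.9, -0.0, 87.9]
gripper_width: 25.8
ee_pos: [465.5, -230.3, 130.8]
ee_rot: [180.0, 0.0, 88.1]
gripper_width: 26.3
[(array([ 424. , -214.7]), array([187.8, 105.4]), 0.6)]
```

View pics/w7.png

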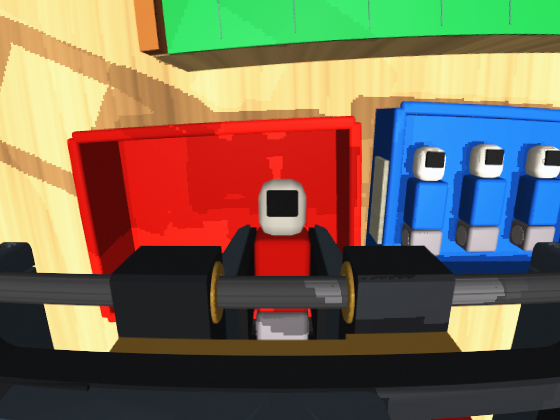

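The three blue modules lie side by side in the blue bin around (430–545,185). The red module hangs over the red bin's right half.

```bash
python3 -m crank '[{"grip":0.01,"x":0,"y":-0.002,"z":0.03,"yaw":0},{"grip":0.01,"x":0,"y":-0.002,"z":0.06,"yaw":0},{"grip":0.01,"x":0,"y":-0.002,"z":0.099,"yaw":0},{"grip":0.01,"x":0,"y":-0.002,"z":0.099,"yaw":0},{"grip":0.01,"x":0,"y":-0.002,"z":0.099,"yaw":0}]'
python3 -m crank '[{"grip":0.04,"x":0,"y":0,"z":0,"yaw":0},{"grip":0.04,"x":0,"y":0,"z":0,"yaw":0},{"grip":0.04,"x":0,"y":0,"z":-0.03,"yaw":0},{"grip":0.04,"x":0,"y":0,"z":-0.07,"yaw":0},{"grip":0.04,"x":0,"y":0,"z":-0.11,"yaw":0}]' | grep -E 'ee|width'
python3 -m crank '[{"grip":0.055,"x":0.143,"y":-0.013,"z":-0.018,"yaw":0.442},{"grip":0.055,"x":0.143,"y":-0.013,"z":-0.018,"yaw":0.442},{"grip":0.055,"x":0.143,"y":-0.013,"z":-0.018,"yaw":0.442},{"grip":0.055,"x":0.143,"y":-0.013,"z":-0.018,"yaw":0.442},{"grip":0.055,"x":0.143,"y":-0.013,"z":-0.018,"yaw":0.442}]' | grep -E 'ee|width'
python3 -m crank '[{"grip":0.055,"x":0.123,"y":-0.073,"z":-0.018,"yaw":0.442},{"grip":0.055,"x":0.123,"y":-0.073,"z":-0.018,"yaw":0.442},{"grip":0.055,"x":0.123,"y":-0.073,"z":-0.018,"yaw":0.442},{"grip":0.055,"x":0.123,"y":-0.073,"z":-0.018,"yaw":0.442},{"grip":0.055,"x":0.123,"y":-0.073,"z":-0.018,"yaw":0.442}]' | grep -E 'ee|width'
python3 -m crank '[{"grip":0.045,"x":0.08,"y":-0.119,"z":-0.018,"yaw":0.442},{"grip":0.045,"x":0.08,"y":-0.119,"z":-0.018,"yaw":0.442},{"grip":0.045,"x":0.08,"y":-0.119,"z":-0.018,"yaw":0.442},{"grip":0.045,"x":0.08,"y":-0.119,"z":-0.018,"yaw":0.442},{"grip":0.045,"x":0.08,"y":-0.119,"z":-0.018,"yaw":0.442}]' | grep -E 'ee|width'
python3 - <<'E'
from w import *
s=state();print(s['ee_pos'],s['ee_rot']);cm=camera_model('wrist');im=save('wrist','w8');wfind(im,cm)
H,S,V=cv2.split(hsv(im));d=(V<60).astype(np.uint8)
E
```

```text
time_s: 20.45
ee_pos: [462.2, -230.2, 30.9]
ee_rot: [-179.8, -0.1, 88.1]
force: [-0.5, -0.2, -1.5]
gripper_width: 25.8
gripper_force: 25.0
ee_pos: [462.7, -230.7, 144.5]
ee_rot: [180.0, 0.0, 88.0]
gripper_width: 40.1
ee_pos: [454.7, -83.5, 162.6]
ee_rot: [179.8, -0.2, 62.8]
gripper_width: 54.8
ee_pos: [447.0, 58.7, 180.1]
ee_rot: [179.9, -0.3, 37.5]
gripper_width: 54.9
ee_pos: [438.8, 202.4, 197.9]
ee_rot: [-179.8, -0.3, 12.2]
gripper_width: 44.8
[438.81711901 202.36869152 197.91477908] [-179.84762392   -0.30722246   12.17233816]
red 1777 [284. 212.] [443.  201.5 104. ] (array([443.1, 201.4]), array([39.9, 24.9]), 9.1)
```

```bash
python3 -m crank '[{"grip":0.045,"x":0.004,"y":-0.002,"z":0.04,"yaw":0.05},{"grip":0.045,"x":0.004,"y":-0.002,"z":0.08,"yaw":0.05},{"grip":0.045,"x":0.004,"y":-0.002,"z":0.095,"yaw":0.05},{"grip":0.045,"x":0.004,"y":-0.002,"z":0.095,"yaw":0.05},{"grip":0.01,"x":0.004,"y":-0.002,"z":0.095,"yaw":0.05}]' 25
python3 -m crank '[{"grip":0.01,"x":0,"y":0,"z":0,"yaw":0},{"grip":0.01,"x":0,"y":0,"z":0,"yaw":0},{"grip":0.01,"x":0,"y":0,"z":0,"yaw":0},{"grip":0.01,"x":0,"y":0,"z":0,"yaw":0},{"grip":0.01,"x":0,"y":0,"z":0,"yaw":0}]' 25 | grep grip
python3 -m crank '[{"grip":0.01,"x":0,"y":0,"z":-0.02,"yaw":0},{"grip":0.01,"x":0,"y":0,"z":-0.06,"yaw":0},{"grip":0.01,"x":0,"y":0,"z":-0.08,"yaw":0},{"grip":0.01,"x":0,"y":0,"z":-0.08,"yaw":0},{"grip":0.01,"x":0,"y":0,"z":-0.08,"yaw":0}]' 25
python3 - <<'E'
from plan import *
plan([(385,-231,132,88)])
E
```

```text
time_s: 22.58
ee_pos: [441.7, 199.3, 101.1]
ee_rot: [179.9, -0.0, 9.3]
force: [0.4, 0.1, 0.2]
gripper_width: 40.7
gripper_force: 0.0
gripper_width: 25.9
gripper_force: 25.0
time_s: 23.42
ee_pos: [441.4, 201.6, 181.4]
ee_rot: [-180.0, -0.1, 9.2]
force: [-0.6, -0.6, -1.0]
gripper_width: 25.9
gripper_force: 25.0
x -0.042 y 0.139 z 0.016 yaw -0.458 -> [423.  57. 165.] 35.5
x -0.099 y 0.106 z 0.016 yaw -0.458 -> [404. -87. 148.] 61.7
x -0.136 y 0.052 z 0.016 yaw -0.458 -> [ 385. -231.  132.] 88.0
```

```bash
python3 -m crank '[{"grip":0.01,"x":-0.042,"y":0.139,"z":0.016,"yaw":-0.458},{"grip":0.01,"x":-0.042,"y":0.139,"z":0.016,"yaw":-0.458},{"grip":0.01,"x":-0.042,"y":0.139,"z":0.016,"yaw":-0.458},{"grip":0.01,"x":-0.042,"y":0.139,"z":0.016,"yaw":-0.458},{"grip":0.01,"x":-0.042,"y":0.139,"z":0.016,"yaw":-0.458}]' | grep -E 'width'
python3 -m crank '[{"grip":0.01,"x":-0.099,"y":0.106,"z":0.016,"yaw":-0.458},{"grip":0.01,"x":-0.099,"y":0.106,"z":0.016,"yaw":-0.458},{"grip":0.01,"x":-0.099,"y":0.106,"z":0.016,"yaw":-0.458},{"grip":0.01,"x":-0.099,"y":0.106,"z":0.016,"yaw":-0.458},{"grip":0.01,"x":-0.099,"y":0.106,"z":0.016,"yaw":-0.458}]' | grep -E 'width'
python3 -m crank '[{"grip":0.01,"x":-0.136,"y":0.052,"z":0.016,"yaw":-0.458},{"grip":0.01,"x":-0.136,"y":0.052,"z":0.016,"yaw":-0.458},{"grip":0.01,"x":-0.136,"y":0.052,"z":0.016,"yaw":-0.458},{"grip":0.01,"x":-0.136,"y":0.052,"z":0.016,"yaw":-0.458},{"grip":0.01,"x":-0.136,"y":0.052,"z":0.016,"yaw":-0.458}]' | grep -E 'width|ee'
python3 -m crank '[{"grip":0.01,"x":0,"y":0,"z":0.03,"yaw":0},{"grip":0.01,"x":0,"y":0,"z":0.06,"yaw":0},{"grip":0.01,"x":0,"y":0,"z":0.099,"yaw":0},{"grip":0.01,"x":0,"y":0,"z":0.099,"yaw":0},{"grip":0.01,"x":0,"y":0,"z":0.099,"yaw":0}]'
python3 -m crank '[{"grip":0.04,"x":0,"y":0,"z":0,"yaw":0},{"grip":0.04,"x":0,"y":0,"z":0,"yaw":0},{"grip":0.04,"x":0,"y":0,"z":-0.03,"yaw":0},{"grip":0.04,"x":0,"y":0,"z":-0.07,"yaw":0},{"grip":0.04,"x":0,"y":0,"z":-0.11,"yaw":0}]' | grep -E 'ee|width'
python3 - <<'E'
from plan import *
plan([(400,-100,230,62),(475,225,260,2)],(385,-231,146,88))
E
```

```text
gripper_width: 25.4
gripper_width: 25.6
ee_pos: [383.5, -234.2, 131.0]
ee_rot: [-179.9, 0.0, 88.0]
gripper_width: 25.9
time_s: 25.08
ee_pos: [382.4, -229.3, 31.8]
ee_rot: [-179.7, -0.2, 87.9]
force: [0.2, -0.1, -0.2]
gripper_width: 26.1
gripper_force: 25.0
ee_pos: [384.1, -230.7, 146.7]
ee_rot: [179.9, 0.0, 87.9]
gripper_width: 40.1
x 0.131 y 0.010 z -0.084 yaw 0.454 -> [ 400. -100.  230.] 62.0
x 0.161 y -0.043 z -0.015 yaw 0.524 -> [438.  62. 245.] 32.0
x 0.118 y -0.118 z -0.015 yaw 0.524 -> [475. 225. 260.] 2.0
```

```bash
python3 -m crank '[{"grip":0.04,"x":0.131,"y":0.01,"z":-0.084,"yaw":0.454},{"grip":0.04,"x":0.131,"y":0.01,"z":-0.084,"yaw":0.454},{"grip":0.04,"x":0.131,"y":0.01,"z":-0.084,"yaw":0.454},{"grip":0.04,"x":0.131,"y":0.01,"z":-0.084,"yaw":0.454},{"grip":0.04,"x":0.131,"y":0.01,"z":-0.084,"yaw":0.454}]' | grep ee
python3 -m crank '[{"grip":0.04,"x":0.161,"y":-0.043,"z":-0.015,"yaw":0.524},{"grip":0.04,"x":0.161,"y":-0.043,"z":-0.015,"yaw":0.524},{"grip":0.04,"x":0.161,"y":-0.043,"z":-0.015,"yaw":0.524},{"grip":0.04,"x":0.161,"y":-0.043,"z":-0.015,"yaw":0.524},{"grip":0.04,"x":0.161,"y":-0.043,"z":-0.015,"yaw":0.524}]' | grep ee
python3 -m crank '[{"grip":0.05,"x":0.118,"y":-0.118,"z":-0.015,"yaw":0.524},{"grip":0.05,"x":0.118,"y":-0.118,"z":-0.015,"yaw":0.524},{"grip":0.05,"x":0.118,"y":-0.118,"z":-0.015,"yaw":0.524},{"grip":0.05,"x":0.118,"y":-0.118,"z":-0.015,"yaw":0.524},{"grip":0.05,"x":0.118,"y":-0.118,"z":-0.015,"yaw":0.524}]' | grep ee
python3 -m crank '[{"grip":0.05,"x":0,"y":0,"z":0,"yaw":0},{"grip":0.05,"x":0,"y":0,"z":0,"yaw":0},{"grip":0.05,"x":0,"y":0,"z":0,"yaw":0},{"grip":0.05,"x":0,"y":0,"z":0,"yaw":0},{"grip":0.05,"x":0,"y":0,"z":0,"yaw":0}]' | grep ee
python3 - <<'E'
from w import *
import pickle
s=state();cm=camera_model('wrist');im=save('wrist','w9');pickle.dump(cm,open('pics/w9.pkl','wb'));print(s['qpos'])
E
```

```text
ee_pos: [401.1, -97.0, 233.6]
ee_rot: [179.4, -0.3, 61.9]
ee_pos: [437.0, 63.5, 244.6]
ee_rot: [179.9, -0.2, 31.7]
ee_pos: [475.6, 228.4, 259.6]
ee_rot: [-179.8, -0.3, 1.8]
ee_pos: [474.2, 223.1, 258.1]
ee_rot: [180.0, -0.0, 1.8]
[ 2.39519363e+01  1.28080618e+01  9.36723152e+01 -2.19151346e-02
  7.35089237e+01  1.12133332e+02]
```

View pics/w9.png

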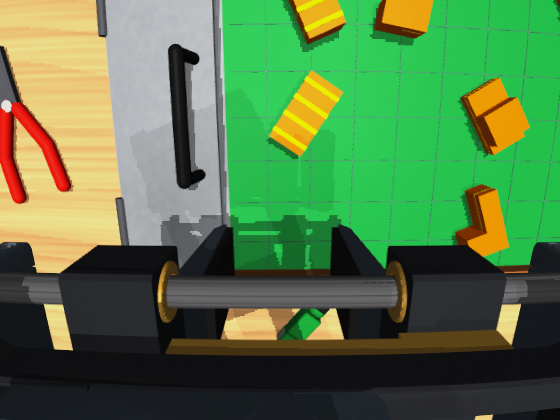

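The black bar handle runs from about (176,50) to (184,185), and the mat's edge is at about (223,60)–(227,180).

```bash
python3 - <<'E'
from w import *
import pickle
im=np.load('pics/w9.npy');cm=pickle.load(open('pics/w9.pkl','rb'))
H,S,V=cv2.split(hsv(im));v=np.zeros(V.shape,bool);v[40:192,165:210]=1
m=(V<70)&v
rows=[];
for r in range(75,165,10):
    c=np.where(m[r])[0]; rows.append((c.mean(),r))
print([(round(float(a),1),b) for a,b in rows])
ys=np.where(m.any(1))[0];print(ys.min(),ys.max(),[rect(cm,x[2],115) for x in comps(m,300)])
for z in(115,125,135): print(z,ray(cm,[rows[0],rows[4],rows[-1],(178,ys.min()),(186,ys.max())],z)[:,:2].round(1).tolist())
G=masks(im)['green']
e=[(np.where(G[r,:300])[0].min(),r) for r in range(20,120,10)];print(e);print(ray(cm,e,80)[:,:2].round(1).tolist())
cmt=camera_model('top');it=np.load('pics/top0.npy');Vt=cv2.split(hsv(it))[2]
e=[(163+np.where(Vt[r,163:181]<60)[0].mean(),r) for r in range(190,222,4)];
for z in(115,125,135): print(z,ray(cmt,e,z)[:,:2].mean(0).round(1))
E
```

```text
[(177.0, 75), (177.5, 85), (178.5, 95), (179.0, 105), (179.5, 115), (180.0, 125), (181.0, 135), (182.0, 145), (182.0, 155)]
44 188 [(array([540.9, 303.2]), array([116.2,  24.2]), 2.2)]
115 [[574.9, 310.1], [543.5, 308.8], [510.8, 307.7], [598.7, 308.8], [482.6, 305.2]]
125 [[574.0, 307.2], [543.6, 306.0], [512.0, 304.9], [596.9, 306.0], [484.8, 302.5]]
135 [[573.0, 304.3], [543.7, 303.1], [513.2, 302.1], [595.1, 303.1], [487.0, 299.8]]
[(np.int64(223), 20), (np.int64(223), 30), (np.int64(223), 40), (np.int64(224), 50), (np.int64(224), 60), (np.int64(224), 70), (np.int64(225), 80), (np.int64(225), 90), (np.int64(225), 100), (np.int64(226), 110)]
[[625.4, 278.9], [617.1, 278.8], [608.7, 278.8], [600.3, 277.9], [591.8, 277.8], [583.3, 277.8], [574.7, 276.9], [566.0, 276.9], [557.3, 276.9], [548.5, 276.0]]
115 [537.9 306.1]
125 [536.4 303.7]
135 [534.9 301.4]
```

```bash
python3 -m crank '[{"grip":0.05,"x":0.068,"y":-0.079,"z":0.03,"yaw":0},{"grip":0.05,"x":0.068,"y":-0.079,"z":0.03,"yaw":0},{"grip":0.05,"x":0.068,"y":-0.079,"z":0.03,"yaw":0},{"grip":0.05,"x":0.068,"y":-0.079,"z":0.03,"yaw":0},{"grip":0.05,"x":0.068,"y":-0.079,"z":0.03,"yaw":0}]' 20 | grep ee
python3 -m crank '[{"grip":0.05,"x":0,"y":0,"z":0.03,"yaw":0},{"grip":0.05,"x":0,"y":0,"z":0.06,"yaw":0},{"grip":0.05,"x":0,"y":0,"z":0.08,"yaw":0},{"grip":0.05,"x":0,"y":0,"z":0.1,"yaw":0},{"grip":0.05,"x":0,"y":0,"z":0.1,"yaw":0}]' 20
python3 -m crank '[{"grip":0.003,"x":0,"y":0,"z":0,"yaw":0},{"grip":0.003,"x":0,"y":0,"z":0,"yaw":0},{"grip":0.003,"x":0,"y":0,"z":0,"yaw":0},{"grip":0.003,"x":0,"y":0,"z":0,"yaw":0},{"grip":0.003,"x":0,"y":0,"z":0,"yaw":0}]' 20
python3 -m crank '[{"grip":0.003,"x":0,"y":0,"z":0,"yaw":0},{"grip":0.003,"x":0,"y":0,"z":0,"yaw":0},{"grip":0.003,"x":0,"y":0,"z":0,"yaw":0},{"grip":0.003,"x":0,"y":0,"z":0,"yaw":0},{"grip":0.003,"x":0,"y":0,"z":0,"yaw":0}]' 20
```

```text
ee_pos: [539.9, 305.4, 226.5]
ee_rot: [179.9, 0.1, 1.9]
time_s: 28.05
ee_pos: [536.9, 302.9, 124.5]
ee_rot: [179.8, 0.4, 1.8]
force: [-1.0, -0.1, 0.1]
gripper_width: 50.1
gripper_force: 0.0
time_s: 28.47
ee_pos: [540.3, 305.8, 129.0]
ee_rot: [-180.0, -0.1, 1.9]
force: [-0.4, 0.3, 0.6]
gripper_width: 20.1
gripper_force: 0.0
time_s: 28.88
ee_pos: [540.0, 305.3, 128.0]
ee_rot: [180.0, -0.0, 1.9]
force: [0.2, -2.4, 2.8]
gripper_width: 11.3
gripper_force: 20.0
```

```bash
python3 -m crank '[{"grip":0.003,"x":0,"y":-0.009,"z":-0.012,"yaw":0},{"grip":0.003,"x":0,"y":-0.015,"z":-0.018,"yaw":0},{"grip":0.003,"x":0,"y":-0.021,"z":-0.023,"yaw":0},{"grip":0.003,"x":0,"y":-0.028,"z":-0.028,"yaw":0},{"grip":0.003,"x":0,"y":-0.0345,"z":-0.032,"yaw":0}]' 20
python3 -m crank '[{"grip":0.003,"x":0,"y":-0.0075,"z":-0.0034,"yaw":0},{"grip":0.003,"x":0,"y":-0.015,"z":-0.0062,"yaw":0},{"grip":0.003,"x":0,"y":-0.023,"z":-0.0086,"yaw":0},{"grip":0.003,"x":0,"y":-0.0305,"z":-0.01,"yaw":0},{"grip":0.003,"x":0,"y":-0.038,"z":-0.0106,"yaw":0}]' 20
python3 -m crank '[{"grip":0.003,"x":0,"y":-0.008,"z":-0.0002,"yaw":0},{"grip":0.003,"x":0,"y":-0.016,"z":0.0004,"yaw":0},{"grip":0.003,"x":0,"y":-0.024,"z":0.0017,"yaw":0},{"grip":0.003,"x":0,"y":-0.031,"z":0.0034,"yaw":0},{"grip":0.003,"x":0,"y":-0.037,"z":0.0053,"yaw":0}]' 20
```

```text
time_s: 29.3
ee_pos: [538.9, 336.1, 160.6]
ee_rot: [179.5, 0.0, 1.9]
force: [-0.2, -12.7, 10.2]
gripper_width: 11.2
gripper_force: 20.0
time_s: 29.72
ee_pos: [537.5, 376.6, 171.6]
ee_rot: [179.8, -0.0, 1.9]
force: [-0.5, -5.8, 6.1]
gripper_width: 11.7
gripper_force: 20.0
time_s: 30.13
ee_pos: [536.2, 415.4, 164.7]
ee_rot: [180.0, 0.0, 1.9]
force: [0.3, -2.7, 5.0]
gripper_width: 11.6
gripper_force: 20.0
```

```bash
python3 -m crank '[{"grip":0.028,"x":0,"y":0,"z":0,"yaw":0},{"grip":0.028,"x":0,"y":0,"z":0,"yaw":0},{"grip":0.028,"x":0,"y":0,"z":0,"yaw":0},{"grip":0.028,"x":0,"y":0,"z":-0.02,"yaw":0},{"grip":0.028,"x":0,"y":0,"z":-0.05,"yaw":0}]' 20
python3 -m crank '[{"grip":0.05,"x":0,"y":0,"z":-0.04,"yaw":0},{"grip":0.05,"x":0,"y":0,"z":-0.08,"yaw":0},{"grip":0.05,"x":0,"y":0,"z":-0.08,"yaw":0},{"grip":0.05,"x":0,"y":0,"z":-0.08,"yaw":0},{"grip":0.05,"x":0,"y":0,"z":-0.08,"yaw":0}]' 20
python3 - <<'E'
from w import *
im=np.load('pics/top0.npy');cm=camera_model('top')
V=cv2.split(hsv(im))[2].astype(int);v=np.zeros(V.shape,bool);v[205:235,408:432]=1
for c in comps((V<70)&v,30): print(c[0],c[1],c[3],ray(cm,[c[1]],146)[0])
b=im.astype(int);br=(b[:,:,0]-b[:,:,2]>40)&(b[:,:,0]<190);v[:]=0;v[188:262,398:414]=1
print([(c[0],rect(cm,c[2],44)) for c in comps(br&v,40,9)])
plan([(470,200,270,2),(440,-150,270,2),(420,-350,270,2)])
E
```

```text
time_s: 30.55
ee_pos: [534.6, 414.3, 211.7]
ee_rot: [179.8, 0.4, 1.9]
force: [-0.1, 0.5, 0.6]
gripper_width: 27.7
gripper_force: 0.0
time_s: 30.97
ee_pos: [535.9, 415.1, 294.5]
ee_rot: [-180.0, 0.0, 1.9]
force: [0.3, -0.2, -0.7]
gripper_width: 49.9
gripper_force: 0.0
215 [416.7255814  220.71162791] [408 213  19  15 215] [ 478.05747102 -364.21676088  146.        ]
[(np.int32(794), (array([ 479.2, -364.9]), array([ 44.5, 217. ]), 86.8))]
x -0.036 y 0.106 z 0.012 yaw -0.001 -> [503. 308. 282.] 1.9
x -0.037 y 0.106 z 0.012 yaw -0.001 -> [470. 200. 270.] 2.0
x -0.021 y 0.174 z -0.000 yaw -0.000 -> [455.  25. 270.] 2.0
x -0.021 y 0.174 z -0.000 yaw -0.000 -> [ 440. -150.  270.] 2.0
x -0.013 y 0.100 z -0.000 yaw -0.000 -> [ 430. -250.  270.] 2.0
x -0.013 y 0.100 z -0.000 yaw -0.000 -> [ 420. -350.  270.] 2.0
```

```bash
python3 -m crank '[{"grip":0.07,"x":-0.033,"y":0.193,"z":0.008,"yaw":0},{"grip":0.07,"x":-0.033,"y":0.193,"z":0.008,"yaw":0},{"grip":0.07,"x":-0.033,"y":0.193,"z":0.008,"yaw":0},{"grip":0.07,"x":-0.033,"y":0.193,"z":0.008,"yaw":0},{"grip":0.07,"x":-0.033,"y":0.193,"z":0.008,"yaw":0}]' | grep ee
python3 -m crank '[{"grip":0.07,"x":-0.033,"y":0.193,"z":0.008,"yaw":0},{"grip":0.07,"x":-0.033,"y":0.193,"z":0.008,"yaw":0},{"grip":0.07,"x":-0.033,"y":0.193,"z":0.008,"yaw":0},{"grip":0.07,"x":-0.033,"y":0.193,"z":0.008,"yaw":0},{"grip":0.07,"x":-0.033,"y":0.193,"z":0.008,"yaw":0}]' | grep ee
python3 -m crank '[{"grip":0.07,"x":-0.033,"y":0.193,"z":0.008,"yaw":0},{"grip":0.07,"x":-0.033,"y":0.193,"z":0.008,"yaw":0},{"grip":0.07,"x":-0.033,"y":0.193,"z":0.008,"yaw":0},{"grip":0.07,"x":-0.033,"y":0.193,"z":0.008,"yaw":0},{"grip":0.07,"x":-0.033,"y":0.193,"z":0.008,"yaw":0}]' | grep ee
python3 -m crank '[{"grip":0.07,"x":-0.033,"y":0.193,"z":0.008,"yaw":0},{"grip":0.07,"x":-0.033,"y":0.193,"z":0.008,"yaw":0},{"grip":0.07,"x":-0.033,"y":0.193,"z":0.008,"yaw":0},{"grip":0.07,"x":-0.033,"y":0.193,"z":0.008,"yaw":0},{"grip":0.07,"x":-0.033,"y":0.193,"z":0.008,"yaw":0}]' | grep ee
python3 -m crank '[{"grip":0.07,"x":0,"y":0,"z":0,"yaw":0},{"grip":0.07,"x":0,"y":0,"z":0,"yaw":0},{"grip":0.07,"x":0,"y":0,"z":0,"yaw":0},{"grip":0.07,"x":0,"y":0,"z":0,"yaw":0},{"grip":0.07,"x":0,"y":0,"z":0,"yaw":0}]'
python3 - <<'E'
from w import *
import pickle
cm=camera_model('wrist');im=save('wrist','w10');pickle.dump(cm,open('pics/w10.pkl','wb'))
it=save('top','top1')
t=cv2.resize(it[60:300,60:460,::-1],(560,336));cv2.imwrite('pics/c10.png',np.vstack([cv2.resize(im[:320,:,::-1],(448,256)),cv2.resize(t,(448,269))]))
E
```

```text
ee_pos: [507.6, 217.9, 284.6]
ee_rot: [179.9, 0.3, 1.8]
ee_pos: [480.8, 24.4, 276.9]
ee_rot: [180.0, 0.2, 1.8]
ee_pos: [454.4, -169.3, 268.9]
ee_rot: [-180.0, 0.2, 1.8]
ee_pos: [427.9, -363.4, 260.5]
ee_rot: [-179.9, 0.2, 1.8]
time_s: 33.05
ee_pos: [429.8, -359.4, 262.9]
ee_rot: [-180.0, 0.0, 2.0]
force: [-0.5, -0.3, -0.3]
gripper_width: 70.0
gripper_force: 0.0
```

View pics/c10.png

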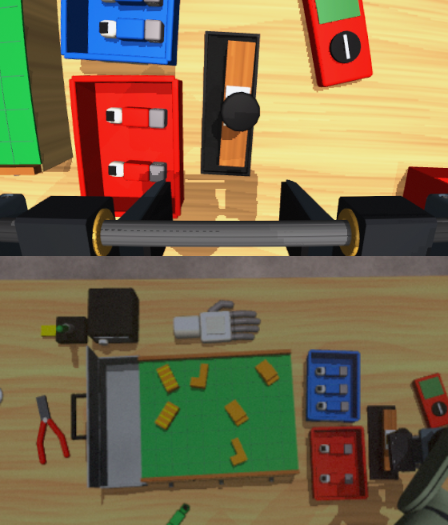

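The composite shows all five modules in their bins and the cover standing upright. The six scraps are still on the mat, and the sweeper is in its tray with the cap at about (300,140) in full-resolution pixels.

```bash
python3 - <<'E'
from w import *
import pickle
im=np.load('pics/w10.npy');cm=pickle.load(open('pics/w10.pkl','rb'))
H,S,V=[x.astype(int) for x in cv2.split(hsv(im))]
v=np.zeros(V.shape,bool);v[35:222,250:330]=1
dark=(V<75)&v
hd=v&(H>5)&(H<20)&(S>110)&(V>110)
for c in comps(hd,200): print('head',c[0],c[1].round(),c[3])
hm=sum(c[2] for c in comps(hd,200))>0;r=[x for x in comps(hm&(np.arange(560)[None]<325),200)]
m=sum(x[2] for x in r)>0;print(rect(cm,m,44))
d=[c for c in comps(dark,500)];print([ (c[0],c[3]) for c in d])
allm=(dark|hm);print('tray',[rect(cm,c[2],8) for c in comps(allm,2000,5)])
cap=cv2.morphologyEx(dark.astype(np.uint8),cv2.MORPH_OPEN,cv2.getStructuringElement(cv2.MORPH_ELLIPSE,(35,35)))
for c in comps(cap,200): print('cap',c[1],c[3],ray(cm,[c[1]],146)[0].round(1),rect(cm,c[2],146))
it=np.load('pics/top1.npy');ct=camera_model('top');M=masks(it)
for a,c,m,s in comps(M['orange'],60,5):
    r=rect(ct,m,106)
    if 400<r[0][0]<700 and -130<r[0][1]<280: print('scrap',a,r)
E
```

```text
head 1987 [299.  80.] [ 280   50   40   75 1987]
head 1486 [291. 184.] [ 274  153   36   56 1486]
head 404 [296. 216.] [250 201  80  21 404]
(array([ 476. , -363.3]), array([176. ,  80.9]), 2.0)
[(np.int32(7781), array([ 251,   39,   74,  181, 7781], dtype=int32))]
tray [(array([ 478.4, -369. ]), array([204.9,  94.4]), 0.7)]
cap [299.45726272 139.26114316] [ 274  115   51   49 1907] [ 483.9 -370.8  146. ] (array([ 483.7, -371.4]), array([35.7, 35.8]), 47.0)
scrap 200 (array([651. , -51.5]), array([55.9, 32.5]), 35.9)
scrap 216 (array([640.6, 202.2]), array([61.1, 29. ]), 26.2)
scrap 152 (array([646.6, 121.3]), array([34.5, 57.3]), 78.9)
scrap 214 (array([548.6,  29.2]), array([56.4, 31.5]), 34.5)
scrap 224 (array([544.4, 203.4]), array([29.4, 61. ]), 57.8)
scrap 155 (array([451.4,  32.5]), array([57.3, 33.5]), 20.9)
```

```bash
python3 - <<'E'
from w import *
import pickle
im=np.load('pics/w10.npy');cm=pickle.load(open('pics/w10.pkl','rb'))
H,S,V=[x.astype(int) for x in cv2.split(hsv(im))]
v=np.zeros(V.shape,bool);v[35:210,250:330]=1
hd=v&(H>5)&(H<20)&(S>110)&(V>110)
m=sum(c[2] for c in comps(hd,1000))>0;print('head',rect(cm,m,44))
tr=np.zeros(V.shape,bool)
L=[];R=[]
for r in(60,80,100,180,195,205):
    c=np.where(V[r,245:335]<75)[0]+245; L.append((c.min()-.5,r));R.append((c.max()+.5,r)) 
print(L,R);print(ray(cm,L,10)[:,:2].round(1).tolist());print(ray(cm,R,10)[:,:2].round(1).tolist())
for cidx in(262,270,276):
    c=np.where(V[25:232,cidx]<75)[0]+25;print(c.min(),c.max(),ray(cm,[(cidx,c.min()-.5),(cidx,c.max()+.5)],10)[:,:2].round(1).tolist())
E
```

```text
head (array([ 483.4, -371.4]), array([ 34.8, 160.2]), 87.8)
[(np.float64(255.5), 60), (np.float64(255.5), 80), (np.float64(254.5), 100), (np.float64(251.5), 180), (np.float64(251.5), 195), (np.float64(250.5), 205)] [(np.float64(322.5), 60), (np.float64(321.5), 80), (np.float64(320.5), 100), (np.float64(314.5), 180), (np.float64(313.5), 195), (np.float64(312.5), 205)]
[[558.2, -326.4], [537.2, -326.9], [515.8, -326.2], [425.9, -324.3], [408.0, -324.5], [395.8, -323.5]]
[[560.8, -398.9], [539.8, -399.0], [518.4, -399.1], [428.4, -397.4], [410.5, -397.2], [398.4, -396.7]]
39 217 [[580.6, -332.9], [380.9, -337.4]]
40 217 [[579.8, -341.5], [381.2, -346.9]]
40 218 [[580.0, -347.9], [380.3, -354.1]]
```

```bash
python3 -m crank '[{"grip":0.07,"x":0.053,"y":0.014,"z":0.02,"yaw":0.073},{"grip":0.07,"x":0.053,"y":0.014,"z":0.02,"yaw":0.073},{"grip":0.07,"x":0.053,"y":0.014,"z":0.02,"yaw":0.073},{"grip":0.07,"x":0.053,"y":0.014,"z":0.02,"yaw":0.073},{"grip":0.07,"x":0.053,"y":0.014,"z":0.02,"yaw":0.073}]' | grep ee
python3 -m crank '[{"grip":0.07,"x":0,"y":0,"z":0.03,"yaw":0},{"grip":0.07,"x":0,"y":0,"z":0.06,"yaw":0},{"grip":0.07,"x":0,"y":0,"z":0.09,"yaw":0},{"grip":0.07,"x":0,"y":0,"z":0.12,"yaw":0},{"grip":0.07,"x":0,"y":0,"z":0.139,"yaw":0}]'
python3 -m crank '[{"grip":0.01,"x":0,"y":0,"z":0,"yaw":0},{"grip":0.01,"x":0,"y":0,"z":0,"yaw":0},{"grip":0.01,"x":0,"y":0,"z":0,"yaw":0},{"grip":0.01,"x":0,"y":0,"z":0,"yaw":0},{"grip":0.01,"x":0,"y":0,"z":0,"yaw":0}]' 50
python3 -m crank '[{"grip":0.01,"x":0,"y":0,"z":0,"yaw":0},{"grip":0.01,"x":0,"y":0,"z":0,"yaw":0},{"grip":0.01,"x":0,"y":0,"z":0,"yaw":0},{"grip":0.01,"x":0,"y":0,"z":0,"yaw":0},{"grip":0.01,"x":0,"y":0,"z":0,"yaw":0}]' 50
```

```text
ee_pos: [482.5, -372.5, 243.5]
ee_rot: [180.0, 0.0, -2.3]
time_s: 33.98
ee_pos: [481.0, -372.1, 102.3]
ee_rot: [-179.9, 0.1, -2.3]
force: [-0.6, -0.3, -0.0]
gripper_width: 70.2
gripper_force: 0.0
time_s: 34.4
ee_pos: [483.8, -373.7, 106.1]
ee_rot: [179.9, -0.2, -2.3]
force: [-0.1, 0.7, 0.2]
gripper_width: 39.6
gripper_force: 0.2
time_s: 34.82
ee_pos: [483.7, -373.6, 105.9]
ee_rot: [179.9, -0.1, -2.3]
force: [-0.2, -0.0, 6.4]
gripper_width: 36.4
gripper_force: 50.0
```

```bash
python3 - <<'E'
from w import *
a=save('wrist','w11');b=save('side','s11')
c=cv2.resize(b[200:360,200:420,::-1],(560,407))
cv2.imwrite('pics/c11.png',np.hstack([cv2.resize(a[:,100:460,::-1],(343,400)),cv2.resize(c,(457,400))]))
E
```

View pics/c11.png

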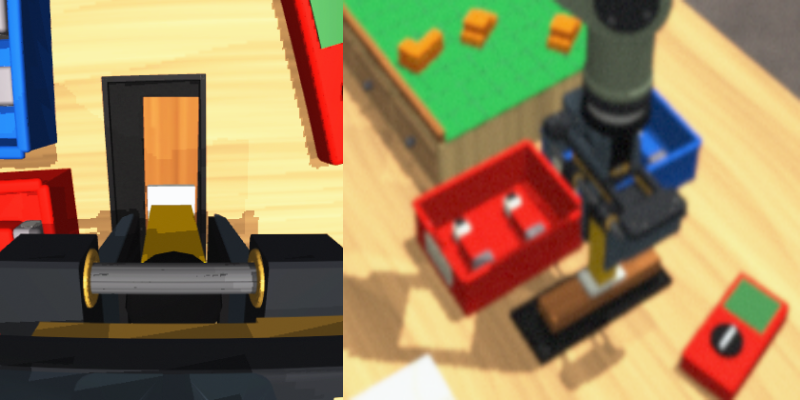

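The fingers close to 36.4 mm, which is the black cap's width, so they bear on the cap with about 5 mm of clearance on either side of the yellow handle. The head and handle look aligned and upright. I'll do a small test lift.

```bash
python3 -m crank '[{"grip":0.01,"x":0,"y":0,"z":-0.004,"yaw":0},{"grip":0.01,"x":0,"y":0,"z":-0.008,"yaw":0},{"grip":0.01,"x":0,"y":0,"z":-0.012,"yaw":0},{"grip":0.01,"x":0,"y":0,"z":-0.016,"yaw":0},{"grip":0.01,"x":0,"y":0,"z":-0.02,"yaw":0}]' 50
python3 -m crank '[{"grip":0.01,"x":0,"y":0,"z":-0.01,"yaw":0},{"grip":0.01,"x":0,"y":0,"z":-0.02,"yaw":0},{"grip":0.01,"x":0,"y":0,"z":-0.03,"yaw":0},{"grip":0.01,"x":0,"y":0,"z":-0.03,"yaw":0},{"grip":0.01,"x":0,"y":0,"z":-0.03,"yaw":0}]' 50
python3 - <<'E'
from w import *
a=save('wrist','w12');b=save('side','s12')
c=cv2.resize(b[200:360,200:420,::-1],(560,407))
cv2.imwrite('pics/c12.png',np.hstack([cv2.resize(a[:,100:460,::-1],(343,400)),cv2.resize(c,(457,400))]))
E
```

```text
time_s: 35.33
ee_pos: [482.9, -373.0, 124.2]
ee_rot: [-180.0, 0.0, -2.3]
force: [1.0, -0.1, -3.0]
gripper_width: 36.3
gripper_force: 50.0
time_s: 35.75
ee_pos: [483.5, -373.4, 155.3]
ee_rot: [179.9, -0.1, -2.3]
force: [-0.0, -0.4, -3.7]
gripper_width: 36.3
gripper_force: 50.0
```

View pics/c12.png

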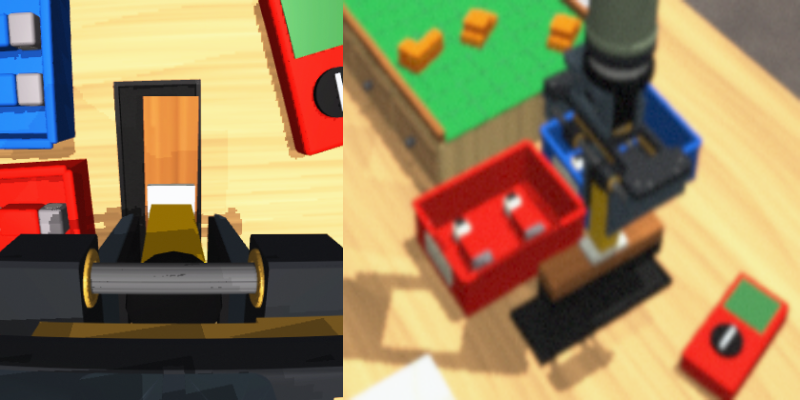

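The sweeper hangs upright with its head aligned to the tray. The 3.7 N load matches its weight and the grip is steady.

```bash
python3 - <<'E'
from w import *
plan([(500,-330,220,-2.3),(617.6,-127,215,2.2)])
E
```

```text
x 0.015 y -0.044 z -0.066 yaw -0.000 -> [ 500. -330.  220.] -2.3
x 0.055 y -0.104 z 0.003 yaw -0.039 -> [ 559. -228.  218.] -0.0
x 0.059 y -0.102 z 0.003 yaw -0.039 -> [ 618. -127.  215.] 2.2
```

```bash
python3 -m crank '[{"grip":0.01,"x":0.015,"y":-0.044,"z":-0.066,"yaw":0},{"grip":0.01,"x":0.015,"y":-0.044,"z":-0.066,"yaw":0},{"grip":0.01,"x":0.015,"y":-0.044,"z":-0.066,"yaw":0},{"grip":0.01,"x":0.015,"y":-0.044,"z":-0.066,"yaw":0},{"grip":0.01,"x":0.015,"y":-0.044,"z":-0.066,"yaw":0}]' 50 | grep -E 'ee_p|width'
python3 -m crank '[{"grip":0.01,"x":0.012,"y":-0.022,"z":0.001,"yaw":-0.008},{"grip":0.01,"x":0.024,"y":-0.044,"z":0.002,"yaw":-0.016},{"grip":0.01,"x":0.036,"y":-0.066,"z":0.003,"yaw":-0.024},{"grip":0.01,"x":0.048,"y":-0.088,"z":0.003,"yaw":-0.032},{"grip":0.01,"x":0.055,"y":-0.104,"z":0.003,"yaw":-0.039}]' 50 | grep -E 'ee_p|width'
python3 -m crank '[{"grip":0.01,"x":0.012,"y":-0.022,"z":0.001,"yaw":-0.008},{"grip":0.01,"x":0.024,"y":-0.044,"z":0.002,"yaw":-0.016},{"grip":0.01,"x":0.036,"y":-0.066,"z":0.003,"yaw":-0.024},{"grip":0.01,"x":0.048,"y":-0.088,"z":0.003,"yaw":-0.032},{"grip":0.01,"x":0.059,"y":-0.102,"z":0.003,"yaw":-0.039}]' 50 | grep -E 'ee_p|width'
python3 -m crank '[{"grip":0.01,"x":0,"y":0,"z":0,"yaw":0},{"grip":0.01,"x":0,"y":0,"z":0,"yaw":0},{"grip":0.01,"x":0,"y":0,"z":0,"yaw":0},{"grip":0.01,"x":0,"y":0,"z":0,"yaw":0},{"grip":0.01,"x":0,"y":0,"z":0,"yaw":0}]' 50
```

```text
ee_pos: [498.9, -329.5, 218.9]
gripper_width: 36.4
ee_pos: [558.6, -226.8, 214.3]
gripper_width: 36.4
ee_pos: [617.3, -124.7, 211.3]
gripper_width: 36.3
time_s: 37.52
ee_pos: [617.4, -127.2, 213.7]
ee_rot: [180.0, 0.1, 2.1]
force: [0.3, -0.1, -3.1]
gripper_width: 36.2
gripper_force: 50.0
```

```bash
python3 -m crank '[{"grip":0.01,"x":0,"y":0,"z":0.01,"yaw":0},{"grip":0.01,"x":0,"y":0,"z":0.02,"yaw":0},{"grip":0.01,"x":0,"y":0,"z":0.029,"yaw":0},{"grip":0.01,"x":0,"y":0,"z":0.029,"yaw":0},{"grip":0.01,"x":0,"y":0,"z":0.029,"yaw":0}]' 50
python3 -m crank '[{"grip":0.01,"x":0,"y":-0.015,"z":0,"yaw":0},{"grip":0.01,"x":0,"y":-0.033,"z":0,"yaw":0},{"grip":0.01,"x":0,"y":-0.051,"z":0,"yaw":0},{"grip":0.01,"x":0,"y":-0.069,"z":0,"yaw":0},{"grip":0.01,"x":0,"y":-0.087,"z":0,"yaw":0}]' 50
```

```text
time_s: 37.93
ee_pos: [617.4, -126.0, 183.9]
ee_rot: [-180.0, 0.1, 2.2]
force: [-1.1, -0.1, -3.2]
gripper_width: 36.2
gripper_force: 50.0
time_s: 38.35
ee_pos: [614.9, -37.4, 185.6]
ee_rot: [-180.0, -0.1, 2.2]
force: [0.1, 0.4, -3.8]
gripper_width: 36.6
gripper_force: 50.0
```

```bash
python3 -m crank '[{"grip":0.01,"x":0,"y":-0.018,"z":0,"yaw":0},{"grip":0.01,"x":0,"y":-0.036,"z":0,"yaw":0},{"grip":0.01,"x":0,"y":-0.054,"z":0,"yaw":0},{"grip":0.01,"x":0,"y":-0.072,"z":0,"yaw":0},{"grip":0.01,"x":0,"y":-0.09,"z":0,"yaw":0}]' 50 | grep -vE 'rot|time'
python3 -m crank '[{"grip":0.01,"x":0,"y":-0.018,"z":0,"yaw":0},{"grip":0.01,"x":0,"y":-0.036,"z":0,"yaw":0},{"grip":0.01,"x":0,"y":-0.054,"z":0,"yaw":0},{"grip":0.01,"x":0,"y":-0.072,"z":0,"yaw":0},{"grip":0.01,"x":0,"y":-0.09,"z":0,"yaw":0}]' 50 | grep -vE 'time'
python3 -m crank '[{"grip":0.01,"x":0,"y":-0.016,"z":0,"yaw":0},{"grip":0.01,"x":0,"y":-0.032,"z":0,"yaw":0},{"grip":0.01,"x":0,"y":-0.048,"z":0,"yaw":0},{"grip":0.01,"x":0,"y":-0.064,"z":0,"yaw":0},{"grip":0.01,"x":0,"y":-0.08,"z":0,"yaw":0}]' 50 | grep -vE 'rot|time'
python3 -m crank '[{"grip":0.01,"x":0,"y":-0.014,"z":0,"yaw":0},{"grip":0.01,"x":0,"y":-0.028,"z":0,"yaw":0},{"grip":0.01,"x":0,"y":-0.042,"z":0,"yaw":0},{"grip":0.01,"x":0,"y":-0.052,"z":0,"yaw":0},{"grip":0.01,"x":0,"y":-0.062,"z":0,"yaw":0}]' 50
python3 -m crank '[{"grip":0.01,"x":0,"y":0,"z":0,"yaw":0},{"grip":0.01,"x":0,"y":0,"z":0,"yaw":0},{"grip":0.01,"x":0,"y":0,"z":0,"yaw":0},{"grip":0.01,"x":0,"y":0,"z":0,"yaw":0},{"grip":0.01,"x":0,"y":0,"z":0,"yaw":0}]' 50
python3 - <<'E'
from w import *
a=save('wrist','w13');b=save('top','t13')
cv2.imwrite('pics/c13.png',np.hstack([cv2.resize(a[:,:,::-1],(400,300)),cv2.resize(b[110:300,90:343,::-1],(400,300))]))
E
```

```text
ee_pos: [611.4, 52.4, 185.6]
force: [0.7, -0.5, -2.5]
gripper_width: 36.4
gripper_force: 50.0
ee_pos: [607.9, 142.0, 185.6]
ee_rot: [179.9, -0.1, 2.2]
force: [0.4, -1.7, -2.1]
gripper_width: 36.1
gripper_force: 50.0
ee_pos: [604.9, 222.0, 185.4]
force: [-0.1, -2.7, -2.1]
gripper_width: 36.7
gripper_force: 49.9
time_s: 40.02
ee_pos: [602.4, 284.2, 184.7]
ee_rot: [-180.0, 0.0, 2.2]
force: [0.0, -0.1, -2.8]
gripper_width: 36.2
gripper_force: 50.0
time_s: 40.43
ee_pos: [602.7, 281.9, 185.1]
ee_rot: [180.0, -0.0, 2.1]
force: [0.4, -0.2, -3.1]
gripper_width: 36.2
gripper_force: 50.0
```

View pics/c13.png

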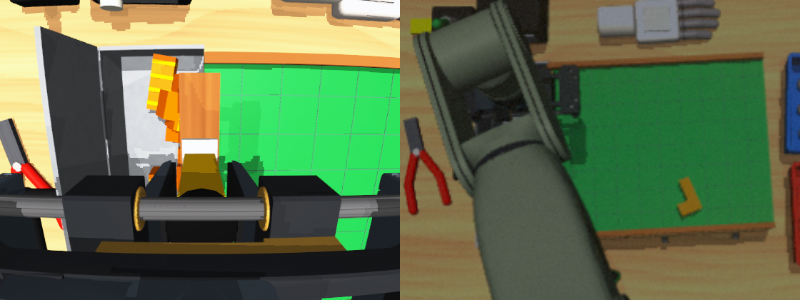

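Five scraps are in the trough. Only the L near the -x rail remains, at about (688,197) in the composite.

```bash
python3 -m crank '[{"grip":0.01,"x":0,"y":0,"z":-0.015,"yaw":0},{"grip":0.01,"x":0,"y":0.01,"z":-0.03,"yaw":0},{"grip":0.01,"x":-0.01,"y":0.03,"z":-0.045,"yaw":0},{"grip":0.01,"x":-0.02,"y":0.05,"z":-0.045,"yaw":0},{"grip":0.01,"x":-0.03,"y":0.07,"z":-0.045,"yaw":0}]' 50 | grep -E 'ee_p|width'
python3 -m crank '[{"grip":0.01,"x":-0.01,"y":0.025,"z":0,"yaw":0},{"grip":0.01,"x":-0.02,"y":0.05,"z":0,"yaw":0},{"grip":0.01,"x":-0.03,"y":0.08,"z":0,"yaw":0},{"grip":0.01,"x":-0.04,"y":0.11,"z":0,"yaw":0},{"grip":0.01,"x":-0.047,"y":0.134,"z":0,"yaw":0}]' 50 | grep -E 'ee_p|width'
python3 -m crank '[{"grip":0.01,"x":-0.01,"y":0.027,"z":0,"yaw":0},{"grip":0.01,"x":-0.02,"y":0.054,"z":0,"yaw":0},{"grip":0.01,"x":-0.03,"y":0.08,"z":0,"yaw":0},{"grip":0.01,"x":-0.04,"y":0.11,"z":0,"yaw":0},{"grip":0.01,"x":-0.047,"y":0.134,"z":0,"yaw":0}]' 50 | grep -E 'ee_p|width'
python3 -m crank '[{"grip":0.01,"x":0,"y":0,"z":0,"yaw":0},{"grip":0.01,"x":0,"y":0,"z":0.01,"yaw":0},{"grip":0.01,"x":0,"y":0,"z":0.025,"yaw":0},{"grip":0.01,"x":0,"y":0,"z":0.045,"yaw":0},{"grip":0.01,"x":0,"y":0,"z":0.045,"yaw":0}]' 50
python3 - <<'E'
from w import *
E=np.array([540,275.8]);ex=np.array([.9993,.0384]);ey=np.array([-.0384,.9993])
d=np.array(state()['ee_pos'])[:2]-E;print('st',d@ex,d@ey)
EE=save('top','t14');ct=camera_model('top')
for a,c,m,s in comps(masks(EE)['orange'],60,5):
    r=rect(ct,m,106)
    if 380<r[0][0]<720 and -130<r[0][1]<390: print('scrap',a,r,(r[0]-E)@ex,(r[0]-E)@ey)
E
```

```text
ee_pos: [575.5, 210.8, 231.3]
gripper_width: 36.1
ee_pos: [532.2, 73.7, 230.3]
gripper_width: 36.5
ee_pos: [490.3, -61.8, 230.4]
gripper_width: 36.1
time_s: 42.2
ee_pos: [489.5, -58.6, 181.7]
ee_rot: [-179.9, 0.4, 2.2]
force: [-1.7, -0.7, -3.2]
gripper_width: 35.9
gripper_force: 50.0
st -63.30413996013181 -332.2634401286455
scrap 726 (array([583.4, 299.5]), array([194. ,  52.8]), 1.2) 44.27969999999998 22.016849999999987
scrap 117 (array([440.7,  28.3]), array([34.8, 33.5]), 25.7) -108.73449000000001 -243.51362999999998
```

```bash
python3 -m crank '[{"grip":0.01,"x":0,"y":-0.014,"z":0,"yaw":0},{"grip":0.01,"x":0,"y":-0.032,"z":0,"yaw":0},{"grip":0.01,"x":0,"y":-0.052,"z":0,"yaw":0},{"grip":0.01,"x":0,"y":-0.072,"z":0,"yaw":0},{"grip":0.01,"x":0,"y":-0.09,"z":0,"yaw":0}]' 50 | grep -vE 'rot|time'
python3 -m crank '[{"grip":0.01,"x":0,"y":-0.018,"z":0,"yaw":0},{"grip":0.01,"x":0,"y":-0.036,"z":0,"yaw":0},{"grip":0.01,"x":0,"y":-0.054,"z":0,"yaw":0},{"grip":0.01,"x":0,"y":-0.072,"z":0,"yaw":0},{"grip":0.01,"x":0,"y":-0.09,"z":0,"yaw":0}]' 50 | grep -vE 'time'
python3 -m crank '[{"grip":0.01,"x":0,"y":-0.018,"z":0,"yaw":0},{"grip":0.01,"x":0,"y":-0.036,"z":0,"yaw":0},{"grip":0.01,"x":0,"y":-0.054,"z":0,"yaw":0},{"grip":0.01,"x":0,"y":-0.072,"z":0,"yaw":0},{"grip":0.01,"x":0,"y":-0.09,"z":0,"yaw":0}]' 50 | grep -vE 'rot|time'
python3 -m crank '[{"grip":0.01,"x":0,"y":-0.014,"z":0,"yaw":0},{"grip":0.01,"x":0,"y":-0.028,"z":0,"yaw":0},{"grip":0.01,"x":0,"y":-0.042,"z":0,"yaw":0},{"grip":0.01,"x":0,"y":-0.055,"z":0,"yaw":0},{"grip":0.01,"x":0,"y":-0.067,"z":0,"yaw":0}]' 50
python3 -m crank '[{"grip":0.01,"x":0,"y":0,"z":0,"yaw":0},{"grip":0.01,"x":0,"y":0,"z":0,"yaw":0},{"grip":0.01,"x":0,"y":0,"z":0,"yaw":0},{"grip":0.01,"x":0,"y":0,"z":0,"yaw":0},{"grip":0.01,"x":0,"y":0,"z":0,"yaw":0}]' 50
python3 -m crank '[{"grip":0.01,"x":0,"y":0,"z":-0.015,"yaw":0},{"grip":0.01,"x":0,"y":0.01,"z":-0.03,"yaw":0},{"grip":0.01,"x":0,"y":0.03,"z":-0.045,"yaw":0},{"grip":0.01,"x":0,"y":0.06,"z":-0.045,"yaw":0},{"grip":0.01,"x":0,"y":0.09,"z":-0.045,"yaw":0}]' 50 | grep -E 'ee_p|width'
python3 - <<'E'
from w import *
plan([(485,5,240,1),(485,-190,240,0),(480,-362,200,-1)])
E
```

```text
ee_pos: [488.5, 31.7, 186.0]
force: [0.2, -0.9, -2.3]
gripper_width: 36.0
gripper_force: 50.0
ee_pos: [485.0, 121.6, 186.0]
ee_rot: [-180.0, -0.1, 2.2]
force: [1.6, -0.9, -3.2]
gripper_width: 36.0
gripper_force: 50.0
ee_pos: [481.4, 211.6, 186.0]
force: [-0.1, 0.4, -2.7]
gripper_width: 36.0
gripper_force: 50.0
time_s: 43.92
ee_pos: [478.7, 278.4, 185.1]
ee_rot: [-180.0, -0.0, 2.2]
force: [-1.1, -0.8, -3.3]
gripper_width: 36.1
gripper_force: 50.0
time_s: 44.33
ee_pos: [478.8, 276.3, 185.0]
ee_rot: [180.0, 0.0, 2.1]
force: [1.2, 0.3, -3.0]
gripper_width: 35.9
gripper_force: 50.0
ee_pos: [482.7, 186.2, 231.2]
gripper_width: 35.7
x -0.005 y 0.181 z -0.009 yaw 0.021 -> [485.   5. 240.] 1.0
x -0.003 y 0.195 z -0.000 yaw 0.017 -> [ 485. -190.  240.] 0.0
x -0.005 y 0.172 z 0.040 yaw 0.017 -> [ 480. -362.  200.] -1.0
```

```bash
python3 -m crank '[{"grip":0.01,"x":-0.001,"y":0.03,"z":-0.009,"yaw":0.004},{"grip":0.01,"x":-0.002,"y":0.065,"z":-0.009,"yaw":0.008},{"grip":0.01,"x":-0.003,"y":0.105,"z":-0.009,"yaw":0.012},{"grip":0.01,"x":-0.004,"y":0.145,"z":-0.009,"yaw":0.016},{"grip":0.01,"x":-0.005,"y":0.181,"z":-0.009,"yaw":0.021}]' 50 | grep -E 'ee_p|width'
python3 -m crank '[{"grip":0.01,"x":-0.001,"y":0.039,"z":0,"yaw":0.004},{"grip":0.01,"x":-0.001,"y":0.078,"z":0,"yaw":0.008},{"grip":0.01,"x":-0.002,"y":0.117,"z":0,"yaw":0.012},{"grip":0.01,"x":-0.002,"y":0.156,"z":0,"yaw":0.015},{"grip":0.01,"x":-0.003,"y":0.195,"z":0,"yaw":0.017}]' 50 | grep -E 'ee_p|width'
python3 -m crank '[{"grip":0.01,"x":-0.001,"y":0.039,"z":0,"yaw":0.004},{"grip":0.01,"x":-0.002,"y":0.078,"z":0,"yaw":0.008},{"grip":0.01,"x":-0.003,"y":0.117,"z":0.01,"yaw":0.012},{"grip":0.01,"x":-0.004,"y":0.15,"z":0.025,"yaw":0.015},{"grip":0.01,"x":-0.005,"y":0.172,"z":0.04,"yaw":0.017}]' 50 | grep -E 'ee_p|width'
python3 -m crank '[{"grip":0.01,"x":0,"y":0,"z":0,"yaw":0},{"grip":0.01,"x":0,"y":0,"z":0,"yaw":0},{"grip":0.01,"x":0,"y":0,"z":0,"yaw":0},{"grip":0.01,"x":0,"y":0,"z":0,"yaw":0},{"grip":0.01,"x":0,"y":0,"z":0,"yaw":0}]' 50
python3 - <<'E'
from w import *
a=save('wrist','w15');b=save('top','t15')
cv2.imwrite('pics/c15.png',np.hstack([cv2.resize(a[:,:,::-1],(400,300)),cv2.resize(b[110:300,90:343,::-1],(400,300))]))
E
```

```text
ee_pos: [483.3, 3.4, 239.3]
gripper_width: 35.7
ee_pos: [483.6, -191.4, 239.3]
gripper_width: 36.2
ee_pos: [478.6, -365.2, 199.0]
gripper_width: 35.8
time_s: 46.42
ee_pos: [479.6, -360.3, 200.1]
ee_rot: [180.0, -0.1, -0.9]
force: [0.2, -0.3, -3.4]
gripper_width: 35.8
gripper_force: 50.0
```

View pics/c15.png

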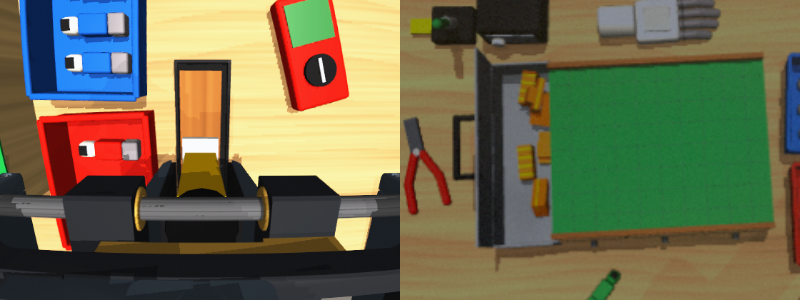

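The mat is empty and all six scraps are in the trough. The sweeper hangs centred over its tray, so I'm lowering it.

```bash
python3 -m crank '[{"grip":0.01,"x":0.001,"y":0.0015,"z":0.02,"yaw":0},{"grip":0.01,"x":0.001,"y":0.0015,"z":0.042,"yaw":0},{"grip":0.01,"x":0.001,"y":0.0015,"z":0.064,"yaw":0},{"grip":0.01,"x":0.001,"y":0.0015,"z":0.082,"yaw":0},{"grip":0.01,"x":0.001,"y":0.0015,"z":0.09,"yaw":0}]' 50
python3 -m crank '[{"grip":0.01,"x":0,"y":0,"z":0.001,"yaw":0},{"grip":0.01,"x":0,"y":0,"z":0.002,"yaw":0},{"grip":0.01,"x":0,"y":0,"z":0.003,"yaw":0},{"grip":0.01,"x":0,"y":0,"z":0.004,"yaw":0},{"grip":0.01,"x":0,"y":0,"z":0.004,"yaw":0}]' 50
```

```text
time_s: 46.93
ee_pos: [479.3, -361.2, 106.9]
ee_rot: [-179.9, 0.2, -0.9]
force: [0.4, 0.2, -3.2]
gripper_width: 36.1
gripper_force: 50.0
time_s: 47.35
ee_pos: [480.6, -362.9, 106.0]
ee_rot: [179.9, -0.1, -1.0]
force: [-0.8, 0.3, -4.4]
gripper_width: 35.7
gripper_force: 50.0
```

```bash
python3 -m crank '[{"grip":0.01,"x":0,"y":0,"z":0.001,"yaw":0},{"grip":0.01,"x":0,"y":0,"z":0.002,"yaw":0},{"grip":0.01,"x":0,"y":0,"z":0.002,"yaw":0},{"grip":0.01,"x":0,"y":0,"z":0.002,"yaw":0},{"grip":0.01,"x":0,"y":0,"z":0.002,"yaw":0}]' 50
python3 -m crank '[{"grip":0.045,"x":0,"y":0,"z":0,"yaw":0},{"grip":0.055,"x":0,"y":0,"z":0,"yaw":0},{"grip":0.065,"x":0,"y":0,"z":0,"yaw":0},{"grip":0.07,"x":0,"y":0,"z":0,"yaw":0},{"grip":0.07,"x":0,"y":0,"z":0,"yaw":0}]' 20
python3 -m crank '[{"grip":0.07,"x":0,"y":0,"z":-0.02,"yaw":0},{"grip":0.07,"x":0,"y":0,"z":-0.05,"yaw":0},{"grip":0.07,"x":0,"y":0,"z":-0.09,"yaw":0},{"grip":0.07,"x":0,"y":0,"z":-0.13,"yaw":0},{"grip":0.07,"x":0,"y":0,"z":-0.17,"yaw":0}]' 20
python3 - <<'E'
from plan import *
plan([(536,415,290,1.9)],(480.5,-362.5,276,-1))
E
```

```text
time_s: 47.77
ee_pos: [481.0, -362.9, 103.8]
ee_rot: [179.9, -0.1, -1.0]
force: [2.9, 0.4, 0.4]
gripper_width: 35.9
gripper_force: 50.0
time_s: 48.18
ee_pos: [479.9, -362.5, 102.9]
ee_rot: [-180.0, 0.0, -1.0]
force: [-0.5, -0.1, 0.1]
gripper_width: 66.5
gripper_force: 0.0
time_s: 48.6
ee_pos: [479.7, -362.3, 274.6]
ee_rot: [-180.0, 0.0, -1.0]
force: [0.1, 0.7, 0.2]
gripper_width: 70.2
gripper_force: 0.0
x 0.010 y -0.195 z -0.004 yaw -0.013 -> [ 494. -168.  280.] -0.3
x 0.013 y -0.194 z -0.004 yaw -0.013 -> [508.  26. 283.] 0.4
x 0.015 y -0.194 z -0.004 yaw -0.013 -> [522. 221. 286.] 1.2
x 0.018 y -0.194 z -0.004 yaw -0.013 -> [536. 415. 290.] 1.9
```

```bash
python3 -m crank '[{"grip":0.05,"x":0.01,"y":-0.195,"z":-0.004,"yaw":-0.013},{"grip":0.05,"x":0.01,"y":-0.195,"z":-0.004,"yaw":-0.013},{"grip":0.05,"x":0.01,"y":-0.195,"z":-0.004,"yaw":-0.013},{"grip":0.05,"x":0.01,"y":-0.195,"z":-0.004,"yaw":-0.013},{"grip":0.05,"x":0.01,"y":-0.195,"z":-0.004,"yaw":-0.013}]' 20 | grep ee_p
python3 -m crank '[{"grip":0.028,"x":0.013,"y":-0.194,"z":-0.004,"yaw":-0.013},{"grip":0.028,"x":0.013,"y":-0.194,"z":-0.004,"yaw":-0.013},{"grip":0.028,"x":0.013,"y":-0.194,"z":-0.004,"yaw":-0.013},{"grip":0.028,"x":0.013,"y":-0.194,"z":-0.004,"yaw":-0.013},{"grip":0.028,"x":0.013,"y":-0.194,"z":-0.004,"yaw":-0.013}]' 20 | grep ee_p
python3 -m crank '[{"grip":0.028,"x":0.015,"y":-0.194,"z":-0.004,"yaw":-0.013},{"grip":0.028,"x":0.015,"y":-0.194,"z":-0.004,"yaw":-0.013},{"grip":0.028,"x":0.015,"y":-0.194,"z":-0.004,"yaw":-0.013},{"grip":0.028,"x":0.015,"y":-0.194,"z":-0.004,"yaw":-0.013},{"grip":0.028,"x":0.015,"y":-0.194,"z":-0.004,"yaw":-0.013}]' 20 | grep ee_p
python3 -m crank '[{"grip":0.028,"x":0.018,"y":-0.194,"z":-0.004,"yaw":-0.013},{"grip":0.028,"x":0.018,"y":-0.194,"z":-0.004,"yaw":-0.013},{"grip":0.028,"x":0.018,"y":-0.194,"z":-0.004,"yaw":-0.013},{"grip":0.028,"x":0.018,"y":-0.194,"z":-0.004,"yaw":-0.013},{"grip":0.028,"x":0.018,"y":-0.194,"z":-0.004,"yaw":-0.013}]' 20 | grep ee_p
python3 -m crank '[{"grip":0.028,"x":0,"y":0,"z":0,"yaw":0},{"grip":0.028,"x":0,"y":0,"z":0,"yaw":0},{"grip":0.028,"x":0,"y":0,"z":0,"yaw":0},{"grip":0.028,"x":0,"y":0,"z":0,"yaw":0},{"grip":0.028,"x":0,"y":0,"z":0,"yaw":0}]' 20
python3 - <<'E'
from w import *
im=save('wrist','w16');save('top','t16')
cv2.imwrite('pics/c16.png',np.hstack([cv2.resize(im[:,:,::-1],(400,300)),cv2.resize(np.load('pics/t16.npy')[110:300,310:480,::-1],(268,300))]))
E
```

```text
ee_pos: [492.9, -164.7, 277.3]
ee_pos: [506.9, 29.3, 281.2]
ee_pos: [520.3, 223.8, 285.0]
ee_pos: [533.9, 418.2, 288.4]
time_s: 50.68
ee_pos: [534.6, 413.2, 289.5]
ee_rot: [180.0, -0.0, 1.9]
force: [0.1, -0.0, -1.1]
gripper_width: 27.8
gripper_force: 0.0
```

View pics/c16.png

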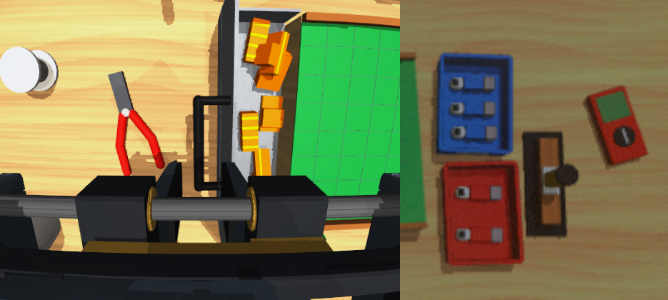

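The bar at about (197,140) lies between the fingers. The sweeper stands upright in its tray, and the bins hold 3 blue and 2 red modules.

```bash
python3 -m crank '[{"grip":0.028,"x":0.001,"y":-0.002,"z":0.02,"yaw":0},{"grip":0.028,"x":0.001,"y":-0.002,"z":0.04,"yaw":0},{"grip":0.028,"x":0.001,"y":-0.002,"z":0.06,"yaw":0},{"grip":0.028,"x":0.001,"y":-0.002,"z":0.07,"yaw":0},{"grip":0.028,"x":0.001,"y":-0.002,"z":0.08,"yaw":0}]' 20
python3 -m crank '[{"grip":0.028,"x":0,"y":0,"z":0.009,"yaw":0},{"grip":0.028,"x":0,"y":0,"z":0.018,"yaw":0},{"grip":0.028,"x":0,"y":0,"z":0.027,"yaw":0},{"grip":0.028,"x":0,"y":0,"z":0.036,"yaw":0},{"grip":0.028,"x":0,"y":0,"z":0.044,"yaw":0}]' 20
python3 -m crank '[{"grip":0.003,"x":0,"y":0,"z":0,"yaw":0},{"grip":0.003,"x":0,"y":0,"z":0,"yaw":0},{"grip":0.003,"x":0,"y":0,"z":0,"yaw":0},{"grip":0.003,"x":0,"y":0,"z":0,"yaw":0},{"grip":0.003,"x":0,"y":0,"z":0,"yaw":0}]' 20
```

```text
time_s: 51.2
ee_pos: [535.3, 416.0, 208.2]
ee_rot: [180.0, 0.0, 2.0]
force: [0.1, -0.0, -0.2]
gripper_width: 28.0
gripper_force: 0.0
time_s: 51.62
ee_pos: [535.4, 416.7, 164.4]
ee_rot: [-180.0, -0.0, 2.0]
force: [-0.2, 0.1, 0.0]
gripper_width: 27.8
gripper_force: 0.0
time_s: 52.03
ee_pos: [535.6, 416.7, 165.3]
ee_rot: [-180.0, -0.0, 2.0]
force: [0.0, -0.3, -0.9]
gripper_width: 11.3
gripper_force: 20.0
```

```bash
python3 -m crank '[{"grip":0.003,"x":0,"y":0.0095,"z":-0.0026,"yaw":0},{"grip":0.003,"x":0,"y":0.0195,"z":-0.0046,"yaw":0},{"grip":0.003,"x":0,"y":0.0295,"z":-0.0054,"yaw":0},{"grip":0.003,"x":0,"y":0.0385,"z":-0.0053,"yaw":0},{"grip":0.003,"x":0,"y":0.0485,"z":-0.0041,"yaw":0}]' 20
python3 -m crank '[{"grip":0.003,"x":0,"y":0.009,"z":0.002,"yaw":0},{"grip":0.003,"x":0,"y":0.018,"z":0.0051,"yaw":0},{"grip":0.003,"x":0,"y":0.027,"z":0.0092,"yaw":0},{"grip":0.003,"x":0,"y":0.036,"z":0.0146,"yaw":0},{"grip":0.003,"x":0,"y":0.044,"z":0.0207,"yaw":0}]' 20
python3 -m crank '[{"grip":0.003,"x":0,"y":0.006,"z":0.0055,"yaw":0},{"grip":0.003,"x":0,"y":0.012,"z":0.0122,"yaw":0},{"grip":0.003,"x":0,"y":0.017,"z":0.019,"yaw":0},{"grip":0.003,"x":0,"y":0.021,"z":0.0255,"yaw":0},{"grip":0.003,"x":0,"y":0.0245,"z":0.0325,"yaw":0}]' 20
python3 -m crank '[{"grip":0.003,"x":0,"y":0,"z":0.001,"yaw":0},{"grip":0.003,"x":0,"y":0,"z":0.002,"yaw":0},{"grip":0.003,"x":0,"y":0,"z":0.003,"yaw":0},{"grip":0.003,"x":0,"y":0,"z":0.003,"yaw":0},{"grip":0.003,"x":0,"y":0,"z":0.003,"yaw":0}]' 20
```

```text
time_s: 52.45
ee_pos: [537.4, 368.8, 170.8]
ee_rot: [-179.8, -0.1, 2.0]
force: [-0.5, 3.6, 1.8]
gripper_width: 11.3
gripper_force: 20.0
time_s: 52.87
ee_pos: [538.8, 323.0, 147.7]
ee_rot: [180.0, -0.0, 2.0]
force: [0.7, 3.0, 2.3]
gripper_width: 11.3
gripper_force: 20.0
time_s: 53.28
ee_pos: [539.3, 299.3, 115.1]
ee_rot: [180.0, 0.0, 2.0]
force: [-0.9, 3.2, 2.0]
gripper_width: 11.3
gripper_force: 20.0
time_s: 53.7
ee_pos: [539.3, 298.8, 113.9]
ee_rot: [179.9, -0.0, 2.0]
force: [-1.9, -1.1, 8.8]
gripper_width: 11.8
gripper_force: 20.0
```

```bash
python3 -m crank '[{"grip":0.003,"x":0,"y":0,"z":0.001,"yaw":0},{"grip":0.003,"x":0,"y":0,"z":0.002,"yaw":0},{"grip":0.003,"x":0,"y":0,"z":0.003,"yaw":0},{"grip":0.003,"x":0,"y":0,"z":0.003,"yaw":0},{"grip":0.003,"x":0,"y":0,"z":0.003,"yaw":0}]' 30
python3 -m crank '[{"grip":0.04,"x":0,"y":0,"z":0,"yaw":0},{"grip":0.04,"x":0,"y":0,"z":0,"yaw":0},{"grip":0.04,"x":0,"y":0,"z":0,"yaw":0},{"grip":0.04,"x":0,"y":0,"z":0,"yaw":0},{"grip":0.04,"x":0,"y":0,"z":-0.02,"yaw":0}]' 20
python3 -m crank '[{"grip":0.05,"x":-0.02,"y":0.02,"z":-0.04,"yaw":0},{"grip":0.05,"x":-0.03,"y":0.04,"z":-0.08,"yaw":0},{"grip":0.05,"x":-0.05,"y":0.06,"z":-0.11,"yaw":0},{"grip":0.05,"x":-0.065,"y":0.075,"z":-0.13,"yaw":0},{"grip":0.05,"x":-0.065,"y":0.075,"z":-0.13,"yaw":0}]' 20
python3 -m crank '[{"grip":0.05,"x":0,"y":0,"z":0,"yaw":0},{"grip":0.05,"x":0,"y":0,"z":0,"yaw":0},{"grip":0.05,"x":0,"y":0,"z":0,"yaw":0},{"grip":0.05,"x":0,"y":0,"z":0,"yaw":0},{"grip":0.05,"x":0,"y":0,"z":0,"yaw":0}]' | grep ee
python3 - <<'E'
from w import *
cm=camera_model('wrist');im=save('wrist','w17');b=save('top','t17')
V=cv2.split(hsv(im))[2]
for r in range(75,166,30):
    c=np.where(V[r,150:215]<70)[0]+150
    print(r,c.min(),c.max(),ray(cm,[(c.mean(),r)],115)[0].round(1))
cv2.imwrite('pics/c17.png',np.hstack([cv2.resize(im[:,:,::-1],(400,300)),cv2.resize(b[110:300,120:480,::-1],(400,300))]))
E
```

```text
time_s: 54.12
ee_pos: [539.4, 298.8, 113.7]
ee_rot: [179.9, -0.1, 2.0]
force: [-5.8, -3.5, 23.0]
gripper_width: 11.3
gripper_force: 30.0
time_s: 54.53
ee_pos: [536.7, 298.1, 125.3]
ee_rot: [179.7, 0.5, 2.0]
force: [0.2, 0.7, -0.4]
gripper_width: 39.4
gripper_force: 0.0
time_s: 54.95
ee_pos: [476.4, 220.5, 265.6]
ee_rot: [-179.9, -0.4, 1.9]
force: [0.6, 0.0, 0.4]
gripper_width: 50.0
gripper_force: 0.0
ee_pos: [477.0, 222.9, 258.3]
ee_rot: [179.9, 0.2, 2.0]
75 183 197 [577.1 299.4 115. ]
105 184 198 [553.7 299.  115. ]
135 186 199 [529.6 298.2 115. ]
165 188 201 [504.7 297.  115. ]
```

View pics/c17.png

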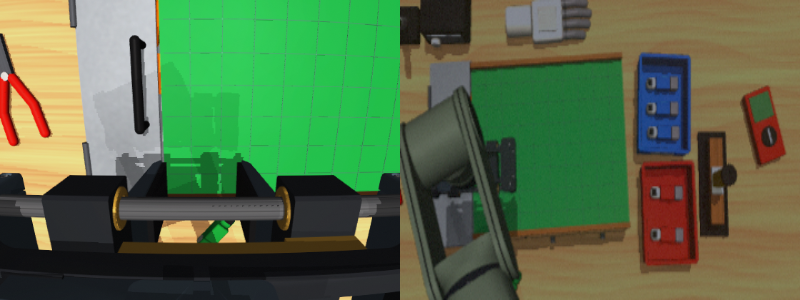

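The bar sits at y ≈ 298, which is its shut position, and the press met a hard stop. The mat is clear, the bins are right, and the sweeper stands upright in its tray.

```bash
python3 -c "
from workcell import *
print(job_done())"
```

```text
the job is handed in; nothing more can be done
None
```

I handed the job in at about 55 s; the hand-in call gave no verdict. The last pictures show all 5 modules in their colour bins, all 6 scraps in the trough, the sweeper upright in its tray, the cover shut and the bystanders left in place.

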